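# Make up a foot-fitting kit and a finishing kit

## Robot

A 7-joint arm with a two-finger parallel gripper is mounted at the origin on the work surface; the furniture and walls round the work are solid. World frame = base frame: x ahead of the robot, y to its left, z up, the work surface at z = 0. Lengths are in m, angles in rad, forces in N, time in s.
With the tool pointing down it reaches from about 0.4 to 0.875 m from the base axis. Payload 4.4 kg.
Tool frame: the origin (TCP) lies on the centre line of the jaws, within the pads' length; the fingertips stand 25 mm ahead of it and the grasp point (between the pads) lies 6 mm ahead of it; z points along the fingers, x is the direction in which the jaws open and shut, and the axes are right-handed (so a half turn about z gives the same grasp; the last joint's range is limited). The gripper opens to 85 mm and grips with 20 to 120 N. Pads are 22 mm wide; open, the fingers measure 114 mm over their backs; the gripper's body (76 mm by 85 mm) begins 54 mm behind the grasp point. The pads swing forward as they close: fully open they stand 13 mm farther back than shut.
Start: joints at [1.121, 0.628, 0.038, 1.517, -0.027, 0.996, -0.02], TCP at [0.243, -0.603, 0.256] pointing down, gripper open.
Joint ranges: [-3.06, 3.06], [-0.37, 2.12], [-1.25, 1.32], [0.18, 2.47], [-1.1, 4.24], [0.23, 1.98], [-2.94, 2.94]. Speed limits (rad/s): [2.57, 2.57, 3.14, 3.14, 3.14, 3.14, 3.14].

## Interface

Orientations are given as a 3x3 rotation matrix whose columns are the frame's x, y, z axes.
In Python, from workcell import observe, capture, job_done gives the robot as it stands.
- The arm moves only by the tool drive_tool, never from a script. Its argument "series" is a list of rows, each a list of 2 entries, a list of its own where there are three numbers: the shift along the tool's x, y, z in cm, then the turn, a rotation vector about the tool's x, y, z in degrees. In form: [[[tx, ty, tz], [wx, wy, wz]], ...]. A call has 1 to 12 rows; each row is the pose to reach, as a shift and turn from the pose commanded when the call began, along the tool's axes at that moment; what a row does not reach only later rows make up. A row lasts 1/12 s, in which the tool goes at most 41.7 mm and 7.16 degrees, less where a joint would pass 70% of its speed; a pose out of reach is approached as far as the arm can. A call with a gripper value outside its range is refused whole. "hand" is the finger opening in cm, from 0 to 8.54, set as the call begins (left out, the last holds). The fingers move at their own pace and stop on an object; the grip force is fixed at half the most. Time passes only in rows, so rows that repeat a pose let the fingers close. It gives the time, the measured TCP pose, the force and the opening at its end, in the units of the state.
- observe(): the state, without advancing time (a new reading comes with each control period).
- capture(name): name is "side" or "top"; returns a dict with "pixels" (420x560x3 uint8, blue, green, red), "fx", "fy", "cx", "cy" (pixels), "R" (3x3) and "t" (3): a world point X has camera coordinates R X + t. Camera axes: x right, y down, z forward; pixel columns grow to the right and rows downward; lengths in m; the calibration is good to about 2 mm. A picture is of the moment at which its call begins. There is no depth.
- job_done(): hands the job in, once; it reports no verdict.
The state is a dict: "clock": time; "qpos": joint angles; "joint_velocities": joint speeds; "tau": joint torques, N m; "tcp_pos": TCP position; "tool_rot": TCP orientation; "force": force on the tool from outside, world axes, zero at the start; "torque": the same for the moment, N m; "grip_width": finger opening in m.
Only numpy, scipy, OpenCV 4.12 (cv2) and the standard library are available. Lean on these libraries where they do the work, as an engineer would, in place of code of your own. Each camera call takes 0.05 s, during which the arm holds its last target.

## Task

Make up the two job kits in their routed wooden trays. The tray with the round socket is the foot-fitting kit: stand the turned foot in the socket and lay the thick light-brown corner block and the screwdriver in their cut-outs; the other tray is the finishing kit: the sanding block and the paint brush. Every piece must sit fully down in the cut-out of its own shape; the thin pale offcut belongs to neither kit and stays where it lies.

Things in the scene. Friction and masses are not known exactly. Their poses are not given: they have to be found in the camera images.
- foot: Turned wooden furniture foot standing upright on its narrow end, round, 50 mm thick at the belly (45 mm up), 86 mm tall; about 0.11 kg. Origin: centre of its underside, z up. It may face any way.
- corner_block: Thick light-brown rectangular timber block, 50 mm (x) by 120 mm (y) by 26 mm high, lying flat. Origin: centre of its underside. Either end may point either way.
- screwdriver: Screwdriver lying flat, 204 mm long along its y axis: 28 mm thick grooved handle from y = +2 to +102 mm, 6 mm round shaft from there to the tip at y = -102 mm, its axis 14 mm above the underside. Origin: at the level of the underside, midway along the length. Balance point in the handle, about y = +40 mm.
- screwdriver_axis (a point): Point on the screwdriver's long axis, midway along its length, 14 mm above its underside as it starts; axes as the screwdriver's, y towards the handle. It tells where the screwdriver lies even if it has rolled a little about its length, which does no harm.
- sanding_block: Brown cork block wrapped in abrasive, rounded edges, 63 mm (x) by 111 mm (y) by 36 mm high, lying flat. Origin: centre of its underside. Either end may point either way.
- brush: Flat paint brush lying flat, 205 mm long along its y axis, 14 mm thick: slim rounded wooden handle up to 26 mm wide from y = -102 to +24 mm, then a flat-sided metal ferrule 42 mm wide from y = +24 to +55 mm (a firm grip, near the balance point) and bristles, as wide, to y = +102 mm. Origin: centre of its underside.
- foot_tray: Fixed routed wooden board with the round socket, 142 (x) by 240 (y) by 18 mm; origin: centre of underside, z up. Cut-outs 12 mm deep, floor at z 6. Screwdriver: x -39, y 0; 44 wide for the handle (y -6 to 110), 24 wide for the shaft (y -110 to -6). Block: x 27, y 42; 66 by 136, long way along y. Socket for the foot: x 27, y -72; 58 across. Finger groove, as deep, right across at y 17 to 67.
- finish_tray: Fixed routed wooden board without a round socket, 170 (x) by 240 (y) by 18 mm; origin: centre of underside, z up. Cut-outs 12 mm deep, floor at z 6. Sanding block: x -35.5, y 39.5; 79 by 127, long way along y. Brush: x 46.5, y 0; 42 wide for the handle (y -110 to 14), 58 wide for ferrule and bristles (y 14 to 110). Finger groove, as deep, right across at y 14.5 to 64.5.
- pale_offcut: Loose pale thin timber offcut, 45 mm (x) by 140 mm (y) by 19 mm high, origin at the centre of its underside. Belongs to no kit; leave it.

How it is judged:
By the outcome, as a careful person would: the job done as asked, in the order asked, and still so for the second after the job is handed in, with the robot touching nothing.
It also fails if it takes over 131 s, if anything falls off the work surface, if the arm or the gripper's body presses on something with over 40 N, if the wrist force passes 120 N, or if a joint passes its speed limit or range.

## Working session

There is one attempt and no reset: what is moved stays moved. The work goes in short steps, Python scripts to look and compute and a tool call to move; the robot and the scene stay as the last step left them, time stands still between calls to the robot, and variables do not carry over. Pictures are saved under pics/ and viewed, and the job is handed in when it is done.

Besides the shell and the picture viewer there is one more tool, called after "Call:" in YAML: its name, and indented under it one key for each argument. drive_tool: Moves the arm, as the interface text tells. Its arguments: {"type":"object","properties":{"series":{"type":"array"},"hand":{"type":"number"}},"required":["series"]}

```bash
mkdir -p pics; python3 - <<'E'
from workcell import observe,capture
import cv2,pickle
s=observe()
for k,v in s.items(): print(k,v)
for n in("side","top"):
    c=capture(n); cv2.imwrite(f"pics/{n}0.png",c["pixels"]); pickle.dump(c,open(f"{n}0.pkl","wb"))
    print(n,{k:c[k] for k in c if k!="pixels"})
E
```

```text
clock 0.0
qpos [ 1.12119249  0.62937868  0.03842066  1.51833572 -0.02702373  0.99627566
 -0.01998718]
joint_velocities [-1.14183161e-04 -1.99027631e-04 -1.90292479e-03  6.59572493e-04
 -3.52642558e-03  2.02571904e-03  2.16513388e-07]
tau [-1.32014825e-04 -5.63405335e+01  1.22608624e+00 -1.93449891e+01
  1.09870109e-02  1.07219210e-02 -2.45719264e-06]
tcp_pos [ 0.24322979 -0.60217637  0.25537786]
tool_rot [[ 3.74466173e-01 -9.27240313e-01 -6.97939798e-04]
 [-9.27238669e-01 -3.74466823e-01  1.74610583e-03]
 [-1.88041502e-03 -6.70079848e-06 -9.99998232e-01]]
force [-0.44147    -0.41237897  0.01892619]
torque [-0.01697665 -0.02548461 -0.0026693 ]
grip_width 0.08527142988327271
side {'fx': 449.7208504779531, 'fy': 449.7208504779531, 'cx': 276.8876880653893, 'cy': 202.3812542598006, 'R': array([[-0.85869839, -0.51238835, -0.00975962],
       [-0.18616488,  0.32961869, -0.92557774],
       [ 0.4774722 , -0.79297522, -0.37843176]]), 't': array([0.38538979, 0.14260173, 1.18865822])}
top {'fx': 481.891117471339, 'fy': 481.891117471339, 'cx': 269.3550505715561, 'cy': 203.82586383397285, 'R': array([[-0.00930194, -0.99993173, -0.00707191],
       [-0.99387178,  0.01002412, -0.11008365],
       [ 0.11014702,  0.00600458, -0.99389717]]), 't': array([-0.04352266,  0.46895835,  1.21748412])}
```

View pics/top0.png

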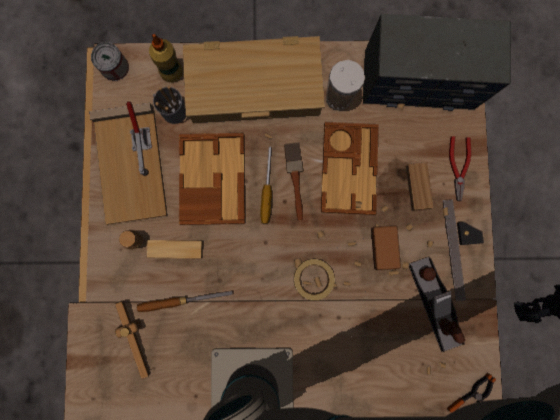

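View pics/side0.png

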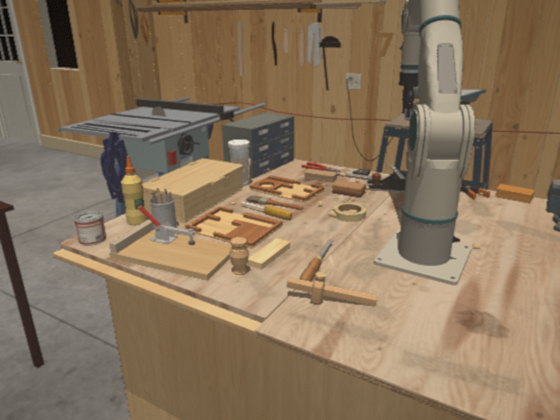

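```bash
cat > h.py <<'E'
import numpy as np,cv2,pickle
from scipy.spatial.transform import Rotation as Ro
def plane(c,uv,z):
    uv=np.atleast_2d(np.asarray(uv,float))
    d=np.c_[(uv[:,0]-c["cx"])/c["fx"],(uv[:,1]-c["cy"])/c["fy"],np.ones(len(uv))]@c["R"]
    o=-c["R"].T@c["t"]
    return (o+d*((z-o[2])/d[:,2])[:,None])
def proj(c,X):
    p=np.atleast_2d(X)@c["R"].T+c["t"]
    return np.c_[c["fx"]*p[:,0]/p[:,2]+c["cx"],c["fy"]*p[:,1]/p[:,2]+c["cy"]]
def load(n): return pickle.load(open(n+".pkl","rb"))
def snap(n,tag):
    from workcell import capture
    c=capture(n);pickle.dump(c,open(n+tag+".pkl","wb"));return c
def crop(c,x0,y0,x1,y1,k,fn):
    cv2.imwrite(fn,cv2.resize(c["pixels"][y0:y1,x0:x1],None,fx=k,fy=k,interpolation=cv2.INTER_CUBIC))
E
python3 - <<'E'
from h import *
c=load("top0")
crop(c,170,115,310,235,5,"pics/a1.png")
crop(c,315,115,440,280,3.6,"pics/a2.png")
crop(c,100,215,230,275,5,"pics/a3.png")
E
```

```text
(no output)
```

View pics/a1.png

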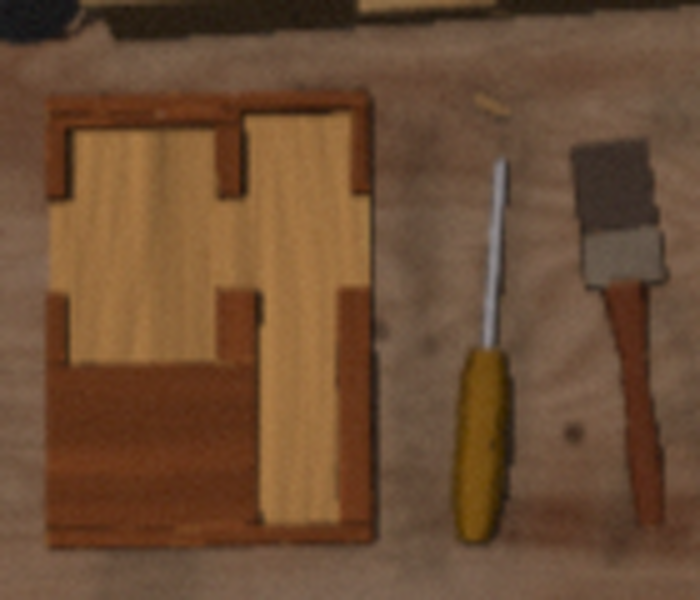

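View pics/a2.png

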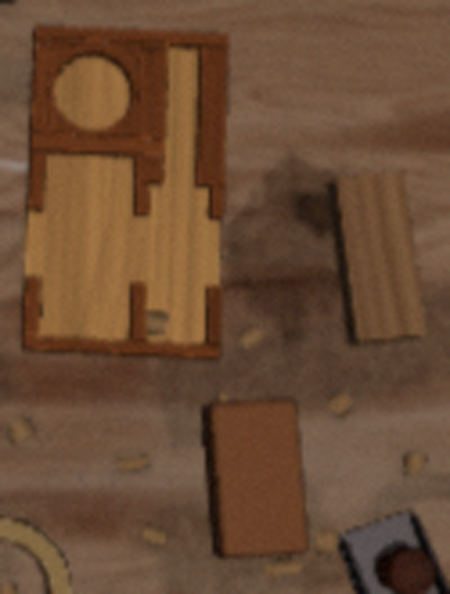

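View pics/a3.png

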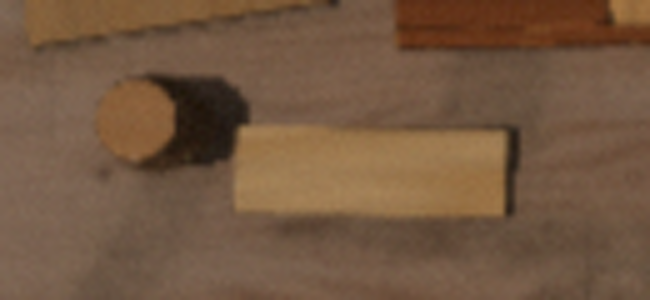

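```bash
python3 - <<'E'
from h import *
c=load("top0");I=c["pixels"]
print("cam",-c["R"].T@c["t"])
def rep(n,P):
    P=np.array(P);ctr=P.mean(0)
    print(n,"ctr",ctr.round(4),"sides",[round(float(np.linalg.norm(P[i]-P[(i+1)%4])),4) for i in range(4)],"dirs",[round(float(np.degrees(np.arctan2(*(P[(i+1)%4]-P[i])[[1,0]]))),1) for i in range(4)])
ft=np.array([(48,95),(371,92),(374,541),(46,546)])/5+[170,115]
rep("finish",plane(c,ft-0.4,.018))
tt=np.array([(35,27),(228,35),(219,356),(24,349)])/3.6+[315,115]
rep("foottray",plane(c,tt-0.4,.018))
b=np.array([(333,182),(407,173),(425,334),(354,342)])/3.6+[315,115]
rep("corner",plane(c,b-0.4,.026))
b=np.array([(212,403),(297,400),(307,551),(219,556)])/3.6+[315,115]
rep("sand",plane(c,b-0.4,.036))
b=np.array([(238,126),(506,129),(505,215),(235,211)])/5+[100,215]
rep("pale",plane(c,b-0.4,.019))
# sample colors
for n,u,v in [("foot",127,239),("foot tr",400,0),("sd",266,202),("corner",420,187),("sand",386,247),("tbl",300,250),("brushh",297,200),("fer",294,166),("trayred",190,210),("chip",358,204)]:
    if v: print(n,I[v-1:v+2,u-1:u+2].reshape(-1,3).mean(0).round(),cv2.cvtColor(I[v:v+1,u:u+1],cv2.COLOR_BGR2HSV)[0,0])
# foot top disc
s=np.array([(97,120),(176,120),(136,77),(136,161)])/5+[100,215]-.4
print("foottop",plane(c,s,.086).round(4))
# screwdriver points axis z .014: tip, handle end
print("sd",plane(c,np.array([(501,158),(490,345),(488,350),(474,541)])/5+[170,115]-.4,.014).round(4))
print("brush",plane(c,np.array([(572,148),(648,140),(583,286),(663,286),(603,287),(649,283),(652,525)])/5+[170,115]-.4,.012).round(4))
S=load("side0")
crop(S,170,165,370,290,4,"pics/s1.png")
print("chip side",proj(S,plane(c,[[358,204]],.008)))
E
```

```text
cam [ 0.33157737 -0.05553107  1.26137087]
finish ctr [0.5393 0.1025 0.018 ] sides [0.1708, 0.2375, 0.1698, 0.2387] dirs [-90.1, -179.8, 90.3, 0.4]
foottray ctr [ 0.5631 -0.2591  0.018 ] sides [0.1415, 0.2366, 0.14, 0.2377] dirs [-93.1, 176.5, 87.4, -3.2]
corner ctr [ 0.5107 -0.438   0.026 ] sides [0.0539, 0.1171, 0.0511, 0.1165] dirs [-83.6, -176.3, 95.9, 5.0]
sand ctr [ 0.3542 -0.3433  0.036 ] sides [0.06, 0.1057, 0.0616, 0.1071] dirs [-88.5, -178.4, 92.7, 0.7]
pale ctr [0.3558 0.1988 0.019 ] sides [0.1383, 0.044, 0.1388, 0.0436] dirs [-91.2, 179.7, 88.6, -1.0]
foot [ 59.  94. 135.] [ 13 143 136]
sd [ 19.  75. 113.] [ 19 214 112]
corner [ 52.  79. 111.] [ 14 135 113]
sand [ 40.  67. 107.] [ 12 158 105]
tbl [ 75.  94. 120.] [ 13  89 121]
brushh [25. 44. 86.] [  9 178  86]
fer [71. 84. 99.] [ 14  71 100]
trayred [24. 50. 97.] [ 10 183  95]
chip [ 57.  87. 117.] [ 15 126 123]
foottop [[0.3802 0.3192 0.086 ]
 [0.3798 0.2806 0.086 ]
 [0.401  0.3006 0.086 ]
 [0.3601 0.2997 0.086 ]]
sd [[ 0.6228 -0.0506  0.014 ]
 [ 0.5231 -0.0439  0.014 ]
 [ 0.5205 -0.0428  0.014 ]
 [ 0.4204 -0.0347  0.014 ]]
brush [[ 0.6283 -0.0882  0.012 ]
 [ 0.6321 -0.1284  0.012 ]
 [ 0.5542 -0.093   0.012 ]
 [ 0.5538 -0.135   0.012 ]
 [ 0.5536 -0.1035  0.012 ]
 [ 0.5555 -0.1277  0.012 ]
 [ 0.428  -0.1272  0.012 ]]
chip side [[311.90772368 190.2368336 ]]
```

View pics/s1.png

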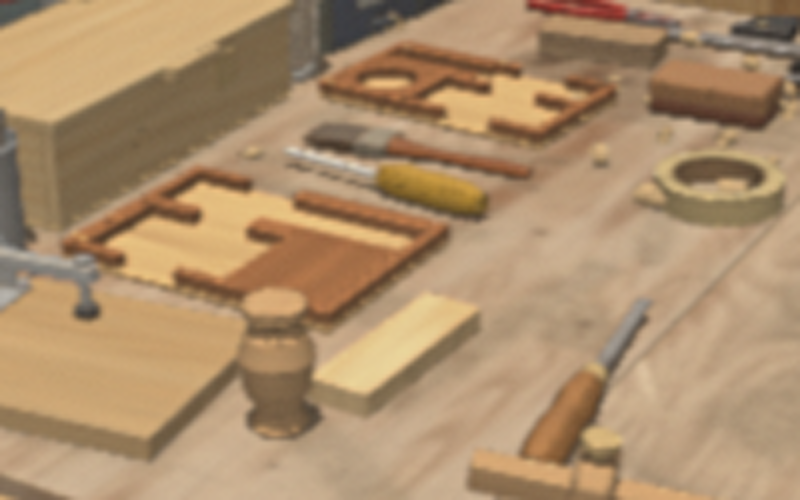

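```bash
python3 - <<'E'
from h import *
c=load("top0");S=load("side0")
crop(c,340,185,385,220,14,"pics/z1.png")
crop(S,285,170,330,205,14,"pics/z2.png")
E
```

```text
(no output)
```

View pics/z1.png

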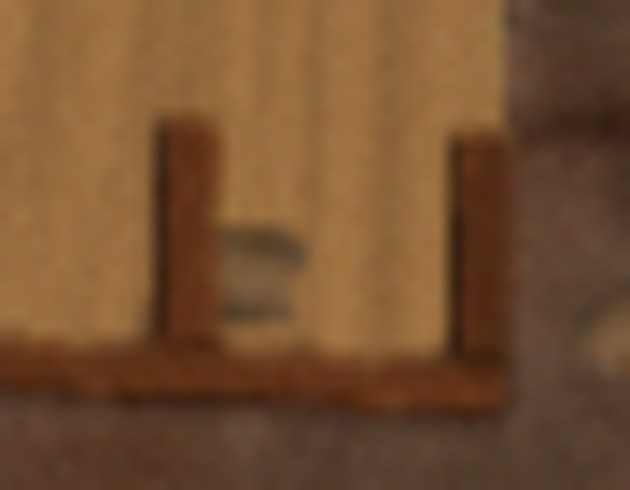

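View pics/z2.png

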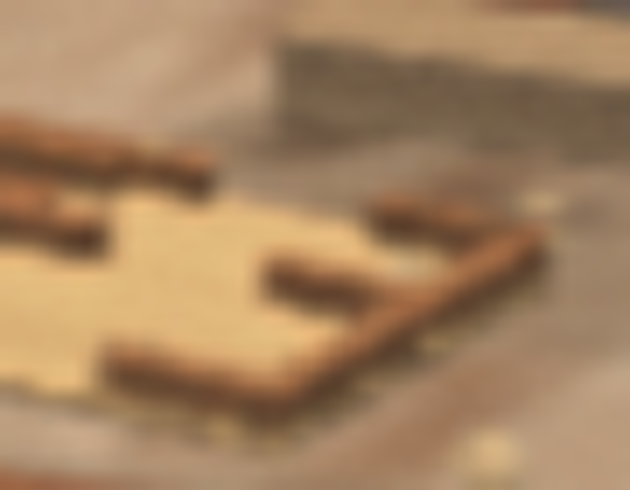

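```bash
cat >> h.py <<'E'
def pose2(x,y,deg): 
    a=np.radians(deg);return np.array([x,y]),np.array([[np.cos(a),-np.sin(a)],[np.sin(a),np.cos(a)]])
FT=pose2(.5631,-.2591,86.9); FI=pose2(.5393,.1025,-89.8)
def t2w(T,p): return T[0]+T[1]@np.asarray(p,float)/1000
def w2t(T,p): return (T[1].T@(np.asarray(p)[:2]-T[0]))*1000
E
python3 - <<'E'
from h import *
c=load("top0");S=load("side0")
for z in(.006,.012):
  for uv in [(220,275),(305,250),(262,230),(262,320)]:
    p=plane(c,np.array([uv])/14+[340,185]-.45,z)[0];print(z,uv,w2t(FT,p).round(1))
# check tray features in tray frame top view
for uv,n,z in [((155,125),"rib end",.018),((215,120),"rib in",.018),((455,135),"outer",.018),((220,350),"inner corner",.018),((450,355),"outer corner",.018)]:
    print(n,w2t(FT,plane(c,np.array([uv])/14+[340,185]-.45,z)[0]).round(1))
# side: the grey spot
p=plane(S,np.array([(420,265)])/14+[285,170]-.45,.010)[0];print("side spot",w2t(FT,p))
for X in[(-17,67),(-17,110),(-61,110),(-6,67),(39,42),(60,67)]:
    print(X,((proj(S,np.r_[t2w(FT,X),.018])-[285,170])*14).round())
E
```

```text
0.006 (220, 275) [-18.9  94.8]
0.006 (305, 250) [-34.6  89.3]
0.006 (262, 230) [-26.5  85.9]
0.006 (262, 320) [-26.9 102.9]
0.012 (220, 275) [-17.9  95.5]
0.012 (305, 250) [-33.5  90.1]
0.012 (262, 230) [-25.4  86.7]
0.012 (262, 320) [-25.9 103.5]
rib end [-4.1 68.7]
rib in [-15.2  67.3]
outer [-59.7  68.1]
inner corner [-17.2 110.1]
outer corner [-59.7 109.2]
side spot [-41.95530779  95.85939788]
(-17, 67) [[270. 237.]]
(-17, 110) [[414. 269.]]
(-61, 110) [[498. 219.]]
(-6, 67) [[248. 250.]]
(39, 42) [[ 73. 283.]]
(60, 67) [[112. 327.]]
```

```bash
cat >> h.py <<'E'
def go(x,y,z,th):
    """print tool-frame shift(cm) and rotvec(deg) to pose, th=angle of tool x in world (mod 180, nearest)"""
    from workcell import observe
    s=observe();R=np.array(s["tool_rot"]);p=np.array(s["tcp_pos"])
    cur=np.degrees(np.arctan2(R[1,0],R[0,0]))
    th=cur+((th-cur+90)%180-90)
    a=np.radians(th);T=np.array([[np.cos(a),np.sin(a),0],[np.sin(a),-np.cos(a),0],[0,0,-1]])
    print("t",round(float(s["clock"]),2),"pos",p.round(4),"cur th",round(float(cur),1),"F",np.round(s["force"],1),"w",round(float(s["grip_width"]),4),"q",np.round(s["qpos"],2))
    print("shift cm",(R.T@(np.array([x,y,z])-p)*100).round(2),"rot",np.degrees(Ro.from_matrix(R.T@T).as_rotvec()).round(1))
E
python3 - <<'E'
from h import *
p=t2w(FT,(-33,94.5));print(p)
go(*p,.14,86.9)
c=load("top0")
print("can",plane(c,[[347,75],[362,85],[330,85],[347,105]],.1).round(3))
E
```

```text
[ 0.46695368 -0.28694126]
t 0.1 pos [ 0.2432 -0.6022  0.2555] cur th -68.0 F [ 0.  -0.4 -0.6] w 0.085 q [ 1.12  0.63  0.04  1.52 -0.03  1.   -0.02]
shift cm [-20.84 -32.55  11.58] rot [ 0.   0.1 25.1]
can [[ 0.782 -0.245  0.1  ]
 [ 0.756 -0.282  0.1  ]
 [ 0.757 -0.202  0.1  ]
 [ 0.705 -0.243  0.1  ]]
```

Call:
drive_tool:
  series:
    - [[-20.8, -32.5, 11.6], [0, 0, 25.1]]
    - [[-20.8, -32.5, 11.6], [0, 0, 25.1]]
    - [[-20.8, -32.5, 11.6], [0, 0, 25.1]]
    - [[-20.8, -32.5, 11.6], [0, 0, 25.1]]
    - [[-20.8, -32.5, 11.6], [0, 0, 25.1]]
    - [[-20.8, -32.5, 11.6], [0, 0, 25.1]]
    - [[-20.8, -32.5, 11.6], [0, 0, 25.1]]
    - [[-20.8, -32.5, 11.6], [0, 0, 25.1]]
    - [[-20.8, -32.5, 11.6], [0, 0, 25.1]]
    - [[-20.8, -32.5, 11.6], [0, 0, 25.1]]
    - [[-20.8, -32.5, 11.6], [0, 0, 25.1]]
    - [[-20.8, -32.5, 11.6], [0, 0, 25.1]]
  hand: 0

```text
clock: 1.1
tcp_pos: [0.4676, -0.2859, 0.1394]
tool_rot: [[-0.05, -0.999, -0.001], [-0.999, 0.05, 0.001], [-0.001, 0.001, -1.0]]
force: [-0.2, -0.3, 0.6]
grip_width: 0.0
```

Call:
drive_tool:
  series:
    - [[0, 0.1, 4], [0, 0, 0]]
    - [[0, 0.1, 7.5], [0, 0, 0]]
    - [[0, 0.1, 7.5], [0, 0, 0]]
    - [[0, 0.1, 7.5], [0, 0, 0]]

```text
clock: 1.43
tcp_pos: [0.4637, -0.2891, 0.0644]
tool_rot: [[-0.057, -0.998, -0.004], [-0.998, 0.057, 0.001], [-0.001, 0.004, -1.0]]
force: [-0.8, 0.3, 1.7]
grip_width: 0.0001
```

```bash
python3 - <<'E'
from h import *
S=snap("side","1");T=snap("top","1")
go(.467,-.287,.045,86.9)
a=cv2.resize(S["pixels"][130:210,260:360],None,fx=5,fy=5,interpolation=2)
b=cv2.resize(T["pixels"][150:230,320:400],None,fx=5,fy=5,interpolation=2)
cv2.imwrite("pics/c1.png",np.hstack([a[:400,:400],b])[:, :800])
print(proj(S,[.4676,-.287,.04]),proj(S,[.4676,-.287,.027]))
E
```

```text
t 1.53 pos [ 0.4662 -0.2899  0.067 ] cur th -93.2 F [0.5 0.2 0.1] w 0.0 q [ 0.43  0.77  0.12  1.95 -0.2   0.43 -0.94]
shift cm [-0.3  -0.06  2.2 ] rot [-0.1 -0.1 -0.1]
[[313.02533244 181.31989756]] [[312.95123586 184.70473581]]
```

View pics/c1.png

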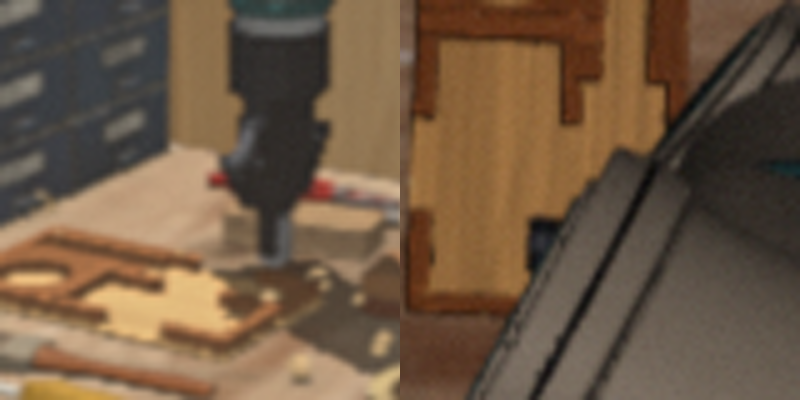

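Call:
drive_tool:
  series:
    - [[-0.3, -0.06, 1.2], [0, 0, 0]]
    - [[-0.3, -0.06, 1.9], [0, 0, 0]]
    - [[-0.3, -0.06, 1.9], [0, 0, 0]]
    - [[-0.3, -0.06, 1.9], [0, 0, 0]]

```text
clock: 1.87
tcp_pos: [0.467, -0.2857, 0.0474]
tool_rot: [[-0.054, -0.999, 0.001], [-0.999, 0.054, -0.001], [0.001, -0.001, -1.0]]
force: [-0.4, -0.1, -0.8]
grip_width: 0.0002
```

Call:
drive_tool:
  series:
    - [[0, 0, 0.3], [0, 0, 0]]
    - [[0, 0, 0.3], [0, 0, 0]]
    - [[0, 0, 0.3], [0, 0, 0]]

```text
clock: 2.12
tcp_pos: [0.4668, -0.2853, 0.0436]
tool_rot: [[-0.054, -0.999, 0.0], [-0.999, 0.054, -0.0], [0.0, -0.0, -1.0]]
force: [-0.1, 0.0, 0.6]
grip_width: 0.0001
```

Call:
drive_tool:
  series:
    - [[0, 0, 0.2], [0, 0, 0]]
    - [[0, 0, 0.2], [0, 0, 0]]
    - [[0, 0, 0.2], [0, 0, 0]]

```text
clock: 2.37
tcp_pos: [0.4666, -0.2851, 0.0412]
tool_rot: [[-0.054, -0.999, -0.0], [-0.999, 0.054, 0.0], [-0.0, 0.0, -1.0]]
force: [0.5, 0.6, 0.3]
grip_width: 0.0001
```

Call:
drive_tool:
  series:
    - [[0.2, 0, 0.2], [0, 0, 0]]
    - [[0.2, 0, 0.2], [0, 0, 0]]
    - [[0.2, 0, 0.2], [0, 0, 0]]

```text
clock: 2.62
tcp_pos: [0.4664, -0.2873, 0.0392]
tool_rot: [[-0.055, -0.999, -0.0], [-0.999, 0.055, 0.0], [-0.0, 0.0, -1.0]]
force: [-0.2, 0.8, -0.0]
grip_width: 0.0003
```

Call:
drive_tool:
  series:
    - [[0, 0, 0.2], [0, 0, 0]]
    - [[0, 0, 0.2], [0, 0, 0]]
    - [[0, 0, 0.2], [0, 0, 0]]

```text
clock: 2.87
tcp_pos: [0.4665, -0.287, 0.0372]
tool_rot: [[-0.054, -0.999, -0.0], [-0.999, 0.054, 0.0], [-0.0, 0.0, -1.0]]
force: [-0.7, -0.2, 0.1]
grip_width: 0.0001
```

Call:
drive_tool:
  series:
    - [[0, 0, 0.15], [0, 0, 0]]
    - [[0, 0, 0.15], [0, 0, 0]]
    - [[0, 0, 0.15], [0, 0, 0]]

```text
clock: 3.12
tcp_pos: [0.4665, -0.2871, 0.0357]
tool_rot: [[-0.054, -0.999, -0.0], [-0.999, 0.054, 0.0], [-0.0, 0.0, -1.0]]
force: [0.0, 0.1, 0.6]
grip_width: 0.0002
```

Call:
drive_tool:
  series:
    - [[0, 0, 0.15], [0, 0, 0]]
    - [[0, 0, 0.15], [0, 0, 0]]
    - [[0, 0, 0.15], [0, 0, 0]]

```text
clock: 3.37
tcp_pos: [0.4665, -0.2871, 0.0342]
tool_rot: [[-0.054, -0.999, -0.0], [-0.999, 0.054, 0.0], [-0.0, 0.0, -1.0]]
force: [0.4, -0.4, -1.0]
grip_width: -0.0003
```

Call:
drive_tool:
  series:
    - [[0, 0, 0.1], [0, 0, 0]]
    - [[0, 0, 0.1], [0, 0, 0]]
    - [[0, 0, 0.1], [0, 0, 0]]

```text
clock: 3.62
tcp_pos: [0.4665, -0.2871, 0.0333]
tool_rot: [[-0.054, -0.999, -0.0], [-0.999, 0.054, 0.0], [-0.0, 0.0, -1.0]]
force: [0.4, 0.4, -0.5]
grip_width: 0.0
```

Call:
drive_tool:
  series:
    - [[0, 0, 0.1], [0, 0, 0]]
    - [[0, 0, 0.1], [0, 0, 0]]
    - [[0, 0, 0.1], [0, 0, 0]]

```text
clock: 3.87
tcp_pos: [0.4665, -0.2871, 0.0323]
tool_rot: [[-0.054, -0.999, -0.0], [-0.999, 0.054, 0.0], [-0.0, 0.0, -1.0]]
force: [0.0, -0.6, 0.1]
grip_width: 0.0001
```

```bash
python3 - <<'E'
from h import *
S=snap("side","2")
cv2.imwrite("pics/c2.png",cv2.resize(S["pixels"][165:205,285:335],None,fx=14,fy=14,interpolation=2))
E
```

```text
(no output)
```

View pics/c2.png

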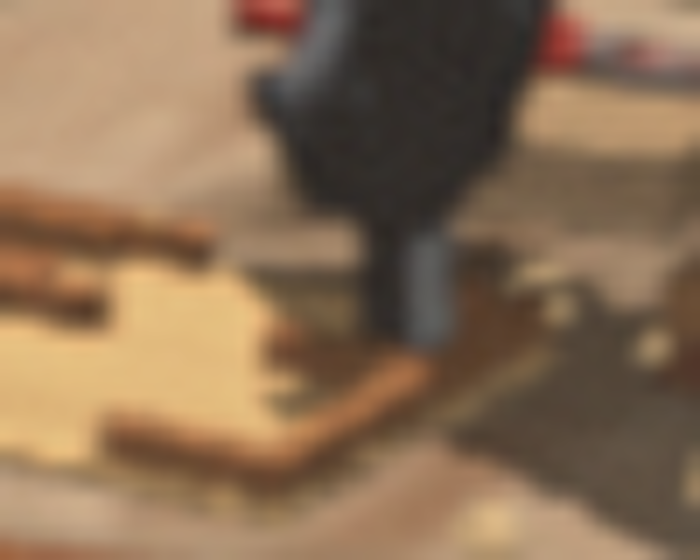

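Call:
drive_tool:
  series:
    - [[0, 0, -0.8], [0, 0, 0]]
    - [[-0.7, 0, -0.8], [0, 0, 0]]
    - [[-0.7, 0, -0.8], [0, 0, 0]]
    - [[-0.7, 0, -0.4], [0, 0, 0]]
    - [[-0.7, 0, -0.4], [0, 0, 0]]

```text
clock: 4.33
tcp_pos: [0.4676, -0.2797, 0.0366]
tool_rot: [[-0.054, -0.999, 0.001], [-0.999, 0.054, 0.0], [-0.0, -0.001, -1.0]]
force: [-0.3, 2.2, 4.1]
grip_width: 0.0001
```

Call:
drive_tool:
  series:
    - [[0, 0, 0.2], [0, 0, 0]]
    - [[0, 0, 0.2], [0, 0, 0]]
    - [[0, 0, 0.2], [0, 0, 0]]

```text
clock: 4.58
tcp_pos: [0.4677, -0.2797, 0.0363]
tool_rot: [[-0.054, -0.999, 0.002], [-0.999, 0.054, 0.0], [-0.001, -0.002, -1.0]]
force: [-2.6, 3.5, 21.6]
grip_width: -0.0001
```

Call:
drive_tool:
  series:
    - [[0, 0, 0.2], [0, 0, 0]]
    - [[0, 0, 0.2], [0, 0, 0]]
    - [[0, 0, 0.2], [0, 0, 0]]

```text
clock: 4.83
tcp_pos: [0.4677, -0.2798, 0.0359]
tool_rot: [[-0.054, -0.999, 0.002], [-0.999, 0.054, 0.001], [-0.001, -0.002, -1.0]]
force: [-5.2, 4.2, 38.1]
grip_width: 0.0004
```

Call:
drive_tool:
  series:
    - [[0.1, 0, -0.15], [0, 0, 0]]
    - [[0.1, -0.5, -0.15], [0, 0, 0]]
    - [[0.1, -1.0, -0.15], [0, 0, 0]]
    - [[0.1, -1.5, -0.15], [0, 0, 0]]
    - [[0.1, -2, -0.15], [0, 0, 0]]
    - [[0.1, -2.5, -0.15], [0, 0, 0]]
    - [[0.1, -3, -0.15], [0, 0, 0]]
    - [[0.1, -3, -0.15], [0, 0, 0]]

```text
clock: 5.5
tcp_pos: [0.4698, -0.2799, 0.0353]
tool_rot: [[-0.06, -0.997, -0.048], [-0.998, 0.06, 0.017], [-0.014, 0.049, -0.999]]
force: [-49.4, 5.5, 67.1]
grip_width: -0.0
```

Call:
drive_tool:
  series:
    - [[0, 1.5, 0], [0, 0, 0]]
    - [[0, 2.9, 0], [0, 0, 0]]
    - [[0, 2.9, -0.5], [0, 0, 0]]
    - [[0, 2.9, -3], [0, 0, 0]]
    - [[0, 2.9, -6], [0, 0, 0]]
    - [[7, 2.9, -9], [0, 0, 0]]
    - [[11, 2.9, -13], [0, 0, 0]]
    - [[15, 2.9, -13], [0, 0, 0]]
    - [[18, 2.9, -13], [0, 0, 0]]
    - [[18, 2.9, -13], [0, 0, 0]]

```text
clock: 6.33
tcp_pos: [0.4573, -0.4659, 0.1655]
tool_rot: [[-0.057, -0.998, 0.001], [-0.998, 0.057, -0.005], [0.004, -0.002, -1.0]]
force: [1.4, -0.6, -0.2]
grip_width: 0.0002
```

```bash
python3 - <<'E'
from h import *
T=snap("top","3");S=snap("side","3")
go(.467,-.287,.045,86.9)
a=cv2.resize(S["pixels"][165:205,290:330],None,fx=10,fy=10,interpolation=2)
b=cv2.resize(T["pixels"][180:220,340:380],None,fx=10,fy=10,interpolation=2)
cv2.imwrite("pics/c3.png",np.hstack([a,b]))
E
```

```text
t 6.43 pos [ 0.4558 -0.4688  0.1651] cur th -93.5 F [-0.2 -0.2 -0.7] w 0.0003 q [ 0.67  0.74  0.15  1.6  -0.13  0.81 -0.76]
shift cm [-18.3    0.03  11.87] rot [-0.1 -0.4 -0.4]
```

View pics/c3.png

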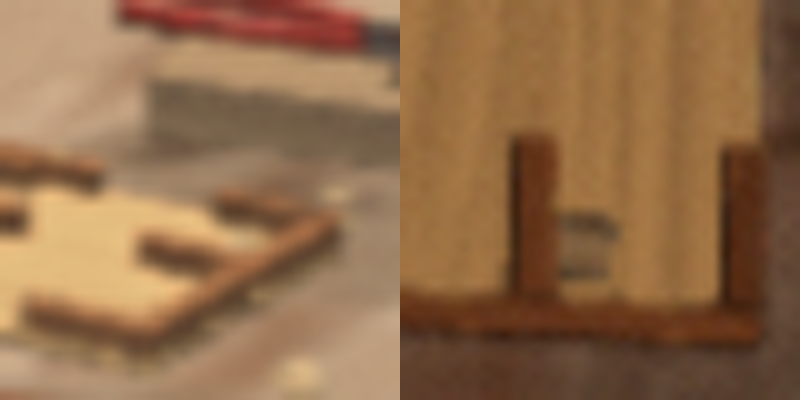

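```bash
python3 - <<'E'
from h import *
go(.425,-.410,.036,86.9)
E
```

```text
t 6.43 pos [ 0.4558 -0.4688  0.1651] cur th -93.5 F [-0.2 -0.2 -0.7] w 0.0003 q [ 0.67  0.74  0.15  1.6  -0.13  0.81 -0.76]
shift cm [-5.78  3.46 12.86] rot [-0.1 -0.4 -0.4]
```

Call:
drive_tool:
  series:
    - [[-3, 2, 3], [0, 0, 0]]
    - [[-5.8, 3.5, 6], [0, 0, 0]]
    - [[-5.8, 3.5, 10], [0, 0, 0]]
    - [[-5.8, 3.5, 12.8], [0, 0, 0]]
    - [[-5.8, 3.5, 12.8], [0, 0, 0]]
    - [[-5.8, 3.5, 12.8], [0, 0, 0]]

```text
clock: 6.93
tcp_pos: [0.4255, -0.3998, 0.0344]
tool_rot: [[-0.054, -0.999, -0.003], [-0.999, 0.054, 0.003], [-0.003, 0.003, -1.0]]
force: [-0.2, 0.1, -0.3]
grip_width: 0.0001
```

Call:
drive_tool:
  series:
    - [[0, 0, 0.4], [0, 0, 0]]
    - [[0, 0, 0.4], [0, 0, 0]]
    - [[0, 0, 0.4], [0, 0, 0]]

```text
clock: 7.18
tcp_pos: [0.4274, -0.4023, 0.0336]
tool_rot: [[-0.054, -0.999, 0.003], [-0.999, 0.054, -0.002], [0.002, -0.003, -1.0]]
force: [0.2, 0.3, -0.2]
grip_width: -0.0002
```

Call:
drive_tool:
  series:
    - [[0, 0, 0.3], [0, 0, 0]]
    - [[0, 0, 0.3], [0, 0, 0]]
    - [[0, 0, 0.3], [0, 0, 0]]

```text
clock: 7.43
tcp_pos: [0.4265, -0.4013, 0.0294]
tool_rot: [[-0.054, -0.999, 0.001], [-0.999, 0.054, -0.001], [0.0, -0.001, -1.0]]
force: [0.1, 0.5, -1.4]
grip_width: 0.0
```

Call:
drive_tool:
  series:
    - [[0, 0, 0.3], [0, 0, 0]]
    - [[0, 0, 0.3], [0, 0, 0]]
    - [[0, 0, 0.3], [0, 0, 0]]

```text
clock: 7.68
tcp_pos: [0.4262, -0.401, 0.0256]
tool_rot: [[-0.054, -0.999, -0.0], [-0.999, 0.054, 0.0], [-0.0, 0.0, -1.0]]
force: [0.2, 0.2, 0.6]
grip_width: 0.0001
```

Call:
drive_tool:
  series:
    - [[0, 0, 0.2], [0, 0, 0]]
    - [[0, 0, 0.2], [0, 0, 0]]
    - [[0, 0, 0.2], [0, 0, 0]]

```text
clock: 7.93
tcp_pos: [0.4264, -0.4012, 0.0251]
tool_rot: [[-0.054, -0.999, 0.0], [-0.999, 0.054, -0.0], [-0.0, -0.0, -1.0]]
force: [-1.8, 1.5, 11.4]
grip_width: 0.0001
```

```bash
python3 - <<'E'
from h import *
p=t2w(FT,(-30,85));print(p);go(*p,.08,-3.1)
E
```

```text
[ 0.47660202 -0.2844594 ]
t 7.93 pos [ 0.4264 -0.4012  0.0251] cur th -93.1 F [-1.8  1.5 11.4] w 0.0001 q [ 0.65  0.87  0.09  1.85 -0.17  0.43 -0.76]
shift cm [-11.93  -4.38  -5.49] rot [-0.  0. 90.]
```

Call:
drive_tool:
  series:
    - [[0, 0, -4], [0, 0, -7]]
    - [[-3, -1, -7], [0, 0, -14]]
    - [[-6, -2, -7], [0, 0, -21]]
    - [[-9, -3.5, -7], [0, 0, -28]]
    - [[-11.9, -4.4, -7], [0, 0, -35]]
    - [[-11.9, -4.4, -7], [0, 0, -42]]
    - [[-11.9, -4.4, -7], [0, 0, -49]]
    - [[-11.9, -4.4, -7], [0, 0, -56]]
    - [[-11.9, -4.4, -7], [0, 0, -63]]
    - [[-11.9, -4.4, -7], [0, 0, -70]]
    - [[-11.9, -4.4, -7], [0, 0, -77]]
    - [[-11.9, -4.4, -6], [0, 0, -84]]
  hand: 4.0

```text
clock: 8.93
tcp_pos: [0.4778, -0.2854, 0.0851]
tool_rot: [[0.988, -0.153, 0.003], [-0.153, -0.988, -0.002], [0.003, 0.001, -1.0]]
force: [1.3, -0.3, 0.3]
grip_width: 0.0403
```

```bash
python3 - <<'E'
from h import *
p=t2w(FT,(-30,85));print(p);go(*p,.055,-3.1)
E
```

```text
[ 0.47660202 -0.2844594 ]
t 8.93 pos [ 0.4778 -0.2854  0.0851] cur th -8.8 F [ 1.3 -0.3  0.3] w 0.0403 q [ 0.64  0.75 -0.23  1.91  0.33  0.51  0.03]
shift cm [-0.14 -0.08  3.01] rot [ 0.1 -0.2 -5.7]
```

Call:
drive_tool:
  series:
    - [[-0.1, -0.1, 2], [0, 0, -5.7]]
    - [[-0.1, -0.1, 4.2], [0, 0, -5.7]]
    - [[-0.1, -0.1, 4.2], [0, 0, -5.7]]
    - [[-0.1, -0.1, 4.2], [0, 0, -5.7]]
    - [[-0.1, -0.1, 4.2], [0, 0, -5.7]]

```text
clock: 9.35
tcp_pos: [0.4758, -0.2836, 0.0417]
tool_rot: [[0.998, -0.06, -0.0], [-0.06, -0.998, -0.0], [-0.0, 0.0, -1.0]]
force: [-0.6, -0.2, 0.2]
grip_width: 0.0397
```

```bash
python3 - <<'E'
from h import *
p=t2w(FT,(-30,85));print(p);go(*p,.036,-3.1)
S=snap("side","4")
cv2.imwrite("pics/c4.png",cv2.resize(S["pixels"][150:210,280:340],None,fx=10,fy=10,interpolation=2))
E
```

```text
[ 0.47660202 -0.2844594 ]
t 9.35 pos [ 0.4758 -0.2836  0.0417] cur th -3.4 F [-0.6 -0.2  0.2] w 0.0397 q [ 0.63  0.82 -0.22  1.93  0.39  0.43  0.06]
shift cm [0.08 0.08 0.57] rot [ 0.   0.  -0.3]
```

View pics/c4.png

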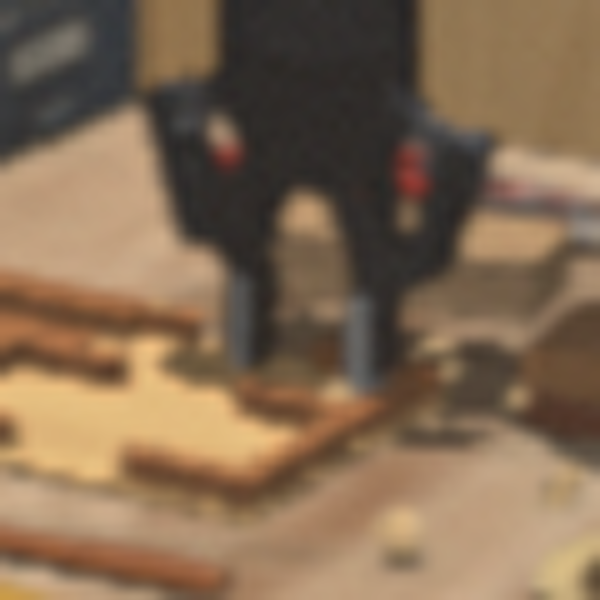

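Call:
drive_tool:
  series:
    - [[0.08, 0.08, 0], [0, 0, 0]]
    - [[0.08, 0.08, 0.3], [0, 0, 0]]
    - [[0.08, 0.08, 0.3], [0, 0, 0]]

```text
clock: 9.65
tcp_pos: [0.4767, -0.2845, 0.0411]
tool_rot: [[0.998, -0.06, -0.0], [-0.06, -0.998, -0.001], [-0.0, 0.001, -1.0]]
force: [-3.2, 2.3, 22.6]
grip_width: 0.0403
```

Call:
drive_tool:
  series:
    - [[0, 0, 0.25], [0, 0, 0]]
    - [[0, 0, 0.25], [0, 0, 0]]
    - [[0, 0, 0.25], [0, 0, 0]]

```text
clock: 9.9
tcp_pos: [0.4768, -0.2846, 0.0407]
tool_rot: [[0.998, -0.06, 0.0], [-0.06, -0.998, -0.002], [0.0, 0.002, -1.0]]
force: [-5.4, 4.4, 41.1]
grip_width: 0.04
```

Call:
drive_tool:
  series:
    - [[0, 0, 0.25], [0, 0, 0]]
    - [[0, 0, 0.25], [0, 0, 0]]
    - [[0, 0, 0.25], [0, 0, 0]]

```text
clock: 10.15
tcp_pos: [0.4768, -0.2846, 0.0402]
tool_rot: [[0.998, -0.06, 0.0], [-0.06, -0.998, -0.003], [0.0, 0.003, -1.0]]
force: [-9.8, 6.5, 60.7]
grip_width: 0.0401
```

Call:
drive_tool:
  series:
    - [[0, 0, 0.2], [0, 0, 0]]
    - [[0, 0, 0.2], [0, 0, 0]]
    - [[0, 0, 0.2], [0, 0, 0]]

```text
clock: 10.4
tcp_pos: [0.4769, -0.2846, 0.0399]
tool_rot: [[0.998, -0.06, 0.0], [-0.06, -0.998, -0.004], [0.0, 0.004, -1.0]]
force: [-11.0, 8.9, 76.2]
grip_width: 0.0399
```

```bash
python3 - <<'E'
from workcell import observe
s=observe();print(s["force"],s["torque"],s["tcp_pos"])
E
```

```text
[-11.02357446   8.85414801  76.2117703 ] [ 1.79226015  4.43812019 -0.17734471] [ 0.47690342 -0.28463838  0.03986078]
```

Call:
drive_tool:
  series:
    - [[0, 0, -0.8], [0, 0, 0]]
    - [[0, 0, -1.4], [0, 0, 0]]
    - [[0, 0, -1.4], [0, 0, 0]]

```text
clock: 10.65
tcp_pos: [0.4775, -0.2849, 0.0472]
tool_rot: [[0.998, -0.06, 0.002], [-0.06, -0.998, -0.001], [0.002, 0.001, -1.0]]
force: [0.8, -0.4, -0.2]
grip_width: 0.0397
```

```bash
python3 - <<'E'
from h import *
p=t2w(FT,(-30,93));print(p);go(*p,.047,-3.1)
E
```

```text
[ 0.46861373 -0.28402677]
t 10.65 pos [ 0.4775 -0.2849  0.0472] cur th -3.4 F [ 0.8 -0.4 -0.2] w 0.0397 q [ 0.63  0.81 -0.22  1.93  0.38  0.44  0.07]
shift cm [-0.89 -0.04  0.02] rot [ 0.1 -0.1 -0.3]
```

Call:
drive_tool:
  series:
    - [[-0.9, -0.05, 0], [0, 0, -0.3]]
    - [[-0.9, -0.05, 0], [0, 0, -0.3]]
    - [[-0.9, -0.05, 0], [0, 0, -0.3]]
    - [[-0.9, -0.05, 0], [0, 0, -0.3]]
    - [[-0.9, -0.05, 0.7], [0, 0, -0.3]]
    - [[-0.9, -0.05, 0.7], [0, 0, -0.3]]
  hand: 0

```text
clock: 11.15
tcp_pos: [0.4672, -0.283, 0.0374]
tool_rot: [[0.999, -0.054, -0.001], [-0.054, -0.999, 0.001], [-0.001, -0.001, -1.0]]
force: [0.7, 0.1, -0.5]
grip_width: 0.0001
```

Call:
drive_tool:
  series:
    - [[0, 0, 0.3], [0, 0, 0]]
    - [[0, 0, 0.3], [0, 0, 0]]
    - [[0, 0, 0.3], [0, 0, 0]]

```text
clock: 11.4
tcp_pos: [0.4676, -0.2832, 0.0355]
tool_rot: [[0.999, -0.054, -0.0], [-0.054, -0.999, 0.0], [-0.0, -0.0, -1.0]]
force: [0.4, 0.7, 0.2]
grip_width: -0.0002
```

Call:
drive_tool:
  series:
    - [[0, 0, 0.2], [0, 0, 0]]
    - [[0, 0, 0.2], [0, 0, 0]]
    - [[0, 0, 0.2], [0, 0, 0]]

```text
clock: 11.65
tcp_pos: [0.4677, -0.2833, 0.0338]
tool_rot: [[0.999, -0.054, 0.0], [-0.054, -0.999, -0.0], [0.0, 0.0, -1.0]]
force: [-1.3, -0.0, -0.4]
grip_width: 0.0
```

Call:
drive_tool:
  series:
    - [[0, 0, 0.15], [0, 0, 0]]
    - [[0, 0, 0.15], [0, 0, 0]]
    - [[0, 0, 0.15], [0, 0, 0]]

```text
clock: 11.9
tcp_pos: [0.4676, -0.2834, 0.0323]
tool_rot: [[0.999, -0.054, -0.0], [-0.054, -0.999, 0.0], [-0.0, -0.0, -1.0]]
force: [0.4, 0.2, 0.7]
grip_width: -0.0002
```

```bash
python3 - <<'E'
from h import *
S=load("side0")
print(plane(S,np.array([(274,300)])/4+[170,165]-.4,.086), plane(S,np.array([(280,428)])/4+[170,165]-.4,.0))
go(.380,.300,.22,0)
E
```

```text
[[0.37962973 0.29944067 0.086     ]] [[3.75430717e-01 3.05163353e-01 1.11022302e-16]]
t 11.9 pos [ 0.4676 -0.2834  0.0323] cur th -3.1 F [0.4 0.2 0.7] w -0.0002 q [ 0.63  0.83 -0.2   1.95  0.4   0.4   0.06]
shift cm [-11.92 -57.77 -18.77] rot [-0.   0.  -3.1]
```

Call:
drive_tool:
  series:
    - [[0, 0, -4], [0, 0, 0]]
    - [[0, 0, -8], [0, 0, 0]]
    - [[0, -3, -12], [0, 0, 0]]
    - [[0, -6.5, -14], [0, 0, -1]]
    - [[0, -10.5, -15], [0, 0, -2]]
    - [[0, -14.5, -15], [0, 0, -3.1]]
    - [[0, -18.5, -15], [0, 0, -3.1]]
    - [[0, -22.5, -15], [0, 0, -3.1]]
    - [[0, -26.5, -15], [0, 0, -3.1]]
    - [[0, -30.5, -15], [0, 0, -3.1]]
    - [[0, -34.5, -15], [0, 0, -3.1]]
    - [[0, -38.5, -15], [0, 0, -3.1]]
  hand: 6.6

```text
clock: 12.9
tcp_pos: [0.4883, 0.103, 0.1825]
tool_rot: [[1.0, -0.0, 0.0], [-0.0, -1.0, -0.0], [0.0, 0.0, -1.0]]
force: [1.2, -0.2, 0.1]
grip_width: 0.0662
```

```bash
python3 - <<'E'
from h import *
go(.380,.300,.15,0)
E
```

```text
t 12.9 pos [0.4883 0.103  0.1825] cur th -0.0 F [ 1.2 -0.2  0.1] w 0.0662 q [-0.05  0.54 -0.31  2.    0.27  0.64 -0.53]
shift cm [-10.83 -19.7    3.25] rot [ 0. -0. -0.]
```

Call:
drive_tool:
  series:
    - [[-2, -3.5, 0.6], [0, 0, 0]]
    - [[-4, -7, 1.2], [0, 0, 0]]
    - [[-6, -10.5, 2], [0, 0, 0]]
    - [[-8, -14, 3], [0, 0, 0]]
    - [[-10, -17.5, 3.2], [0, 0, 0]]
    - [[-10.8, -19.7, 3.2], [0, 0, 0]]
    - [[-10.8, -19.7, 3.2], [0, 0, 0]]
    - [[-10.8, -19.7, 3.2], [0, 0, 0]]

```text
clock: 13.57
tcp_pos: [0.3797, 0.2997, 0.1504]
tool_rot: [[1.0, 0.004, 0.0], [0.004, -1.0, 0.0], [0.0, -0.0, -1.0]]
force: [0.4, 0.3, 0.6]
grip_width: 0.0661
```

```bash
python3 - <<'E'
from h import *
go(.380,.300,.051,0)
E
```

```text
t 13.57 pos [0.3797 0.2997 0.1504] cur th 0.2 F [0.4 0.3 0.6] w 0.0661 q [-0.55  0.57 -0.25  2.07  0.26  0.53 -0.99]
shift cm [ 0.03 -0.03  9.94] rot [-0.  -0.   0.2]
```

Call:
drive_tool:
  series:
    - [[0, 0, 4], [0, 0, 0]]
    - [[0, 0, 8], [0, 0, 0]]
    - [[0, 0, 10], [0, 0, 0]]
    - [[0, 0, 10.2], [0, 0, 0]]
    - [[0, 0, 10.2], [0, 0, 0]]

```text
clock: 13.98
tcp_pos: [0.3807, 0.2963, 0.0476]
tool_rot: [[1.0, -0.002, -0.002], [-0.002, -1.0, -0.003], [-0.002, 0.003, -1.0]]
force: [0.0, 0.6, 1.1]
grip_width: 0.0661
```

Call:
drive_tool:
  series:
    - [[0, 0, 0], [0, 0, 0]]
    - [[0, 0, 0], [0, 0, 0]]
    - [[0, 0, 0], [0, 0, 0]]
    - [[0, 0, 0], [0, 0, 0]]
    - [[0, 0, 0], [0, 0, 0]]
    - [[0, 0, 0], [0, 0, 0]]
  hand: 3.5

```text
clock: 14.48
tcp_pos: [0.3815, 0.2984, 0.05]
tool_rot: [[1.0, -0.001, 0.002], [-0.001, -1.0, 0.001], [0.002, -0.001, -1.0]]
force: [-0.5, -1.0, 8.8]
grip_width: 0.0464
```

```bash
python3 - <<'E'
from h import *
p=t2w(FT,(27,-72));print(p)
go(*p,.20,0)
E
```

```text
[ 0.63645477 -0.23603318]
t 14.48 pos [0.3815 0.2984 0.05  ] cur th -0.0 F [-0.5 -1.   8.8] w 0.0464 q [-0.63  0.76 -0.14  2.12  0.35  0.28 -1.07]
shift cm [ 25.57  53.4  -15.02] rot [-0.1 -0.1 -0. ]
```

Call:
drive_tool:
  series:
    - [[0, 0, -1.5], [0, 0, 0]]
    - [[0, 0, -4], [0, 0, 0]]
    - [[0, 0, -8], [0, 0, 0]]
    - [[0, 0, -10], [0, 0, 0]]
    - [[0, 0, -10], [0, 0, 0]]
    - [[0, 0, -10], [0, 0, 0]]

```text
clock: 14.98
tcp_pos: [0.3816, 0.2985, 0.15]
tool_rot: [[1.0, -0.001, 0.003], [-0.001, -1.0, 0.002], [0.003, -0.002, -1.0]]
force: [-0.3, -0.3, -2.4]
grip_width: 0.0466
```

```bash
python3 - <<'E'
from h import *
p=t2w(FT,(27,-72))
go(*p,.17,0)
S=snap("side","5")
crop(S,190,120,290,220,6,"pics/c5.png")
E
```

```text
t 14.98 pos [0.3816 0.2985 0.15  ] cur th -0.0 F [-0.3 -0.3 -2.4] w 0.0466 q [-0.54  0.57 -0.26  2.07  0.28  0.53 -1.  ]
shift cm [25.54 53.42 -2.05] rot [-0.1 -0.2 -0. ]
```

View pics/c5.png

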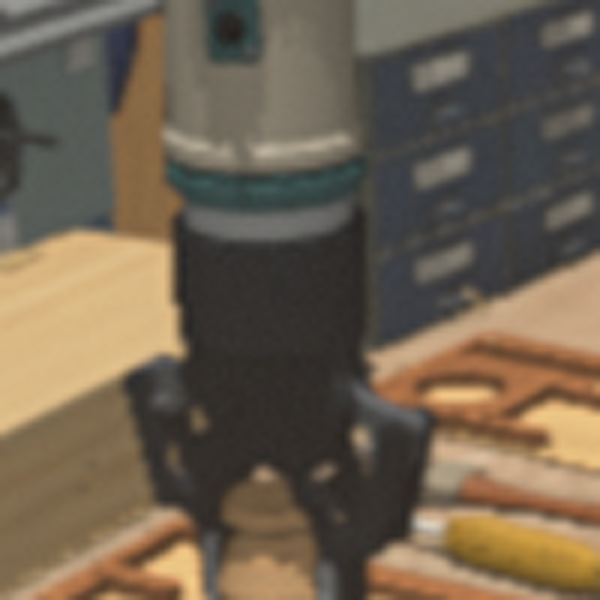

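Call:
drive_tool:
  series:
    - [[0.5, 2, -1], [0, 0, 0]]
    - [[2, 5.5, -2], [0, 0, 0]]
    - [[3.5, 9, -2], [0, 0, 0]]
    - [[5, 12.8, -2], [0, 0, 0]]
    - [[6.7, 16.6, -2], [0, 0, 0]]
    - [[8.4, 20.4, -2], [0, 0, 0]]
    - [[10, 24, -2], [0, 0, 0]]
    - [[11.7, 28, -2], [0, 0, 0]]
    - [[13.5, 32, -2], [0, 0, 0]]
    - [[15.5, 35.5, -2], [0, 0, 0]]
    - [[17.5, 39, -2], [0, 0, 0]]
    - [[19.5, 42.5, -2], [0, 0, 0]]

```text
clock: 16.03
tcp_pos: [0.5749, -0.1291, 0.1664]
tool_rot: [[1.0, -0.001, -0.003], [-0.001, -1.0, 0.001], [-0.003, -0.001, -1.0]]
force: [0.7, 1.1, -1.7]
grip_width: 0.0466
```

Call:
drive_tool:
  series:
    - [[1.5, 3, 0], [0, 0, 0]]
    - [[3.5, 6.5, 0], [0, 0, 0]]
    - [[5.5, 10, 0], [0, 0, 0]]
    - [[6, 10.9, 0], [0, 0, 0]]
    - [[6, 10.9, 0], [0, 0, 0]]
    - [[6, 10.9, 0], [0, 0, 0]]

```text
clock: 16.53
tcp_pos: [0.6342, -0.236, 0.1658]
tool_rot: [[1.0, -0.002, -0.004], [-0.002, -1.0, 0.002], [-0.004, -0.002, -1.0]]
force: [-1.5, 0.5, -1.5]
grip_width: 0.0463
```

```bash
python3 - <<'E'
from h import *
p=t2w(FT,(27,-72))
go(*p,.08,0)
E
```

```text
t 16.53 pos [ 0.6342 -0.236   0.1658] cur th -0.1 F [-1.5  0.5 -1.5] w 0.0463 q [ 0.51  0.79 -0.35  1.51  0.31  0.91  0.06]
shift cm [0.26 0.01 8.58] rot [-0.1  0.2 -0.1]
```

Call:
drive_tool:
  series:
    - [[0.2, 0.15, 3], [0, 0.1, 0]]
    - [[0.2, 0.15, 6], [0, 0.1, 0]]
    - [[0.2, 0.15, 8], [0, 0.1, 0]]
    - [[0.2, 0.15, 9], [0, 0.1, 0]]
    - [[0.2, 0.15, 9], [0, 0.1, 0]]
    - [[0.2, 0.15, 9], [0, 0.1, 0]]

```text
clock: 17.03
tcp_pos: [0.6375, -0.2361, 0.0783]
tool_rot: [[1.0, 0.001, 0.001], [0.001, -1.0, 0.001], [0.001, -0.001, -1.0]]
force: [0.2, 0.3, -0.5]
grip_width: 0.0467
```

```bash
python3 - <<'E'
from h import *
p=t2w(FT,(27,-72))
go(*p,.056,0)
T=snap("top","6");S=snap("side","6")
a=cv2.resize(S["pixels"][130:210,230:310],None,fx=5,fy=5,interpolation=2)
b=cv2.resize(T["pixels"][100:180,300:380],None,fx=5,fy=5,interpolation=2)
cv2.imwrite("pics/c6.png",np.hstack([a,b]))
E
```

```text
t 17.03 pos [ 0.6375 -0.2361  0.0783] cur th 0.1 F [ 0.2  0.3 -0.5] w 0.0467 q [ 0.49  0.9  -0.32  1.55  0.36  0.75  0.02]
shift cm [-0.1  -0.    2.23] rot [-0.  -0.1  0.1]
```

View pics/c6.png

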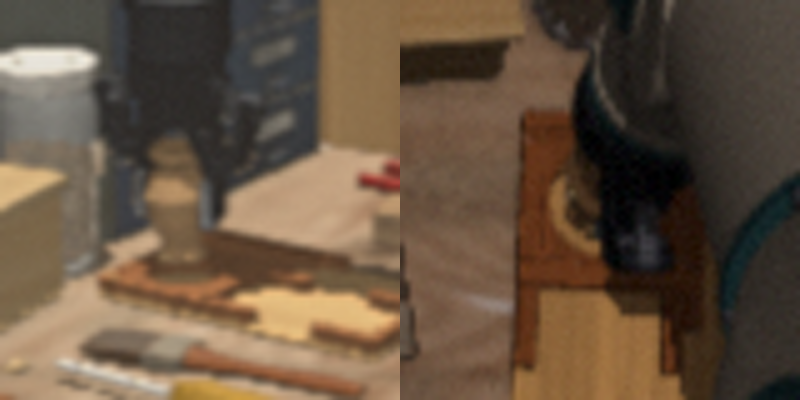

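Call:
drive_tool:
  series:
    - [[-0.1, 0.1, 0.8], [0, 0, 0]]
    - [[-0.1, 0.1, 1.4], [0, 0, 0]]
    - [[-0.1, 0.1, 1.9], [0, 0, 0]]
    - [[-0.1, 0.1, 1.9], [0, 0, 0]]
    - [[-0.1, 0.1, 1.9], [0, 0, 0]]

```text
clock: 17.55
tcp_pos: [0.6362, -0.2384, 0.0588]
tool_rot: [[1.0, -0.0, 0.001], [-0.0, -1.0, 0.0], [0.001, -0.0, -1.0]]
force: [-0.1, 0.3, -2.0]
grip_width: 0.0465
```

Call:
drive_tool:
  series:
    - [[0, 0, 0.2], [0, 0, 0]]
    - [[0, 0, 0.2], [0, 0, 0]]
    - [[0, 0, 0.2], [0, 0, 0]]

```text
clock: 17.8
tcp_pos: [0.6366, -0.2385, 0.0574]
tool_rot: [[1.0, -0.0, 0.002], [-0.0, -1.0, -0.0], [0.002, 0.0, -1.0]]
force: [0.2, 0.1, -1.1]
grip_width: 0.0466
```

Call:
drive_tool:
  series:
    - [[0, 0, 0.15], [0, 0, 0]]
    - [[0, 0, 0.15], [0, 0, 0]]
    - [[0, 0, 0.15], [0, 0, 0]]

```text
clock: 18.05
tcp_pos: [0.6369, -0.2385, 0.0562]
tool_rot: [[1.0, -0.0, 0.003], [-0.0, -1.0, -0.0], [0.003, 0.0, -1.0]]
force: [0.4, -0.0, 1.1]
grip_width: 0.0467
```

Call:
drive_tool:
  series:
    - [[0, 0, 0.05], [0, 0, 0]]
    - [[0, 0, 0.05], [0, 0, 0]]
    - [[0, 0, 0.05], [0, 0, 0]]
    - [[0, 0, 0.05], [0, 0, 0]]
    - [[0, 0, -2], [0, 0, 0]]
    - [[0, 0, -6], [0, 0, 0]]
    - [[0, 0, -10], [0, 0, 0]]
    - [[0, 0, -12], [0, 0, 0]]
  hand: 7.4

```text
clock: 18.72
tcp_pos: [0.6385, -0.2387, 0.1806]
tool_rot: [[1.0, -0.0, 0.008], [-0.0, -1.0, -0.001], [0.008, 0.001, -1.0]]
force: [0.1, -1.4, -0.1]
grip_width: 0.0739
```

```bash
python3 - <<'E'
from h import *
go(.5107,-.438,.12,6)
S=snap("side","7")
crop(S,230,120,330,220,6,"pics/c7.png")
E
```

```text
t 18.72 pos [ 0.6385 -0.2387  0.1806] cur th -0.0 F [ 0.1 -1.4 -0.1] w 0.0739 q [ 0.52  0.77 -0.36  1.49  0.31  0.93  0.06]
shift cm [-12.82  19.92   5.99] rot [ 0.1 -0.4 -6. ]
```

View pics/c7.png

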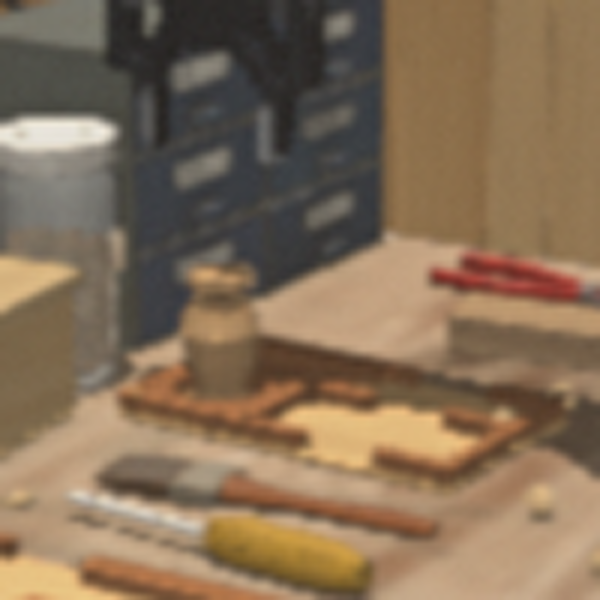

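Call:
drive_tool:
  series:
    - [[-2, 3, 0], [0, 0, 7]]
    - [[-4, 6, 0], [0, 0, 14]]
    - [[-6, 9, 0], [0, 0, 21]]
    - [[-8, 12, 1], [0, 0, 28]]
    - [[-10, 15, 2], [0, 0, 35]]
    - [[-12, 18, 3], [0, 0, 42]]
    - [[-12.8, 19.9, 4], [0, 0, 49]]
    - [[-12.8, 19.9, 5], [0, 0, 56]]
    - [[-12.8, 19.9, 6], [0, 0, 63]]
    - [[-12.8, 19.9, 6], [0, 0, 70]]
    - [[-12.8, 19.9, 6], [0, 0, 77]]
    - [[-12.8, 19.9, 6], [0, 0, 84]]
  hand: 7.0

```text
clock: 19.77
tcp_pos: [0.5081, -0.4372, 0.1149]
tool_rot: [[0.098, -0.995, 0.001], [-0.995, -0.098, 0.001], [-0.001, -0.001, -1.0]]
force: [0.2, 0.6, -0.7]
grip_width: 0.0699
```

```bash
python3 - <<'E'
from h import *
go(.5107,-.438,.06,-85.3)
E
```

```text
t 19.77 pos [ 0.5081 -0.4372  0.1149] cur th -84.4 F [ 0.2  0.6 -0.7] w 0.0699 q [ 0.65  0.82  0.03  1.57 -0.04  0.75 -0.77]
shift cm [ 0.11 -0.24  5.49] rot [-0.1  0.   0.9]
```

Call:
drive_tool:
  series:
    - [[0.1, -0.2, 3], [0, 0, 0.9]]
    - [[0.1, -0.2, 5.5], [0, 0, 0.9]]
    - [[0.1, -0.2, 7.5], [0, 0, 0.9]]
    - [[0.1, -0.2, 8.5], [0, 0, 0.9]]
    - [[0.1, -0.2, 8.5], [0, 0, 0.9]]
    - [[0.1, -0.2, 8.5], [0, 0, 0.9]]

```text
clock: 20.27
tcp_pos: [0.5106, -0.4382, 0.0305]
tool_rot: [[0.089, -0.996, 0.001], [-0.996, -0.089, 0.0], [-0.0, -0.001, -1.0]]
force: [0.1, 0.1, -0.1]
grip_width: 0.07
```

Call:
drive_tool:
  series:
    - [[0, 0, 0], [0, 0, 0]]
    - [[0, 0, 0], [0, 0, 0]]
    - [[0, 0, 0], [0, 0, 0]]
    - [[0, 0, 0], [0, 0, 0]]
    - [[0, 0, 0], [0, 0, 0]]
    - [[0, 0, 0], [0, 0, 0]]
  hand: 3.5

```text
clock: 20.77
tcp_pos: [0.5117, -0.4392, 0.0326]
tool_rot: [[0.089, -0.996, 0.004], [-0.996, -0.089, -0.002], [0.003, -0.004, -1.0]]
force: [-0.2, 0.4, 6.8]
grip_width: 0.0486
```

Call:
drive_tool:
  series:
    - [[0, 0, -2], [0, 0, 0]]
    - [[0, 0, -5], [0, 0, 0]]
    - [[0, 0, -7], [0, 0, 0]]
    - [[0, 0, -7], [0, 0, 0]]

```text
clock: 21.1
tcp_pos: [0.5129, -0.4404, 0.1058]
tool_rot: [[0.089, -0.996, 0.009], [-0.996, -0.089, -0.006], [0.006, -0.008, -1.0]]
force: [1.3, -0.2, -0.1]
grip_width: 0.0484
```

```bash
python3 - <<'E'
from h import *
p=t2w(FT,(27,42));print(p)
go(*p,.10,86.9)
T=snap("top","8");S=snap("side","8")
crop(S,270,130,370,210,5,"pics/c8.png")
E
```

```text
[ 0.52262159 -0.2298682 ]
t 21.1 pos [ 0.5129 -0.4404  0.1058] cur th -84.9 F [ 1.3 -0.2 -0.1] w 0.0484 q [ 0.65  0.83  0.03  1.57 -0.04  0.73 -0.78]
shift cm [-20.89  -2.82   0.47] rot [-0.5 -0.3  8.2]
```

View pics/c8.png

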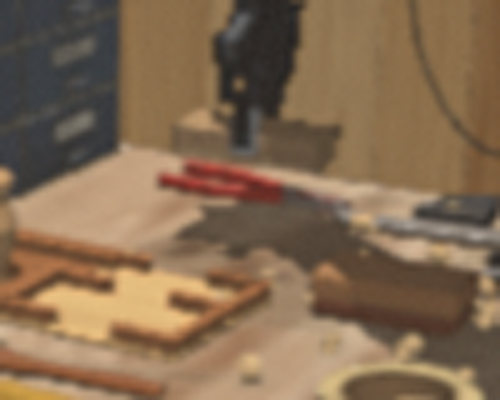

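Call:
drive_tool:
  series:
    - [[-3, 0, 0], [0, 0, 1.5]]
    - [[-6.5, -0.5, 0], [0, 0, 3]]
    - [[-10, -1, 0], [0, 0, 5]]
    - [[-14, -1.8, 0], [0, 0, 7]]
    - [[-17.5, -2.4, 0], [0, 0, 8.2]]
    - [[-20, -2.8, 0.3], [0, 0, 8.2]]
    - [[-20.9, -2.8, 0.5], [-0.5, -0.3, 8.2]]
    - [[-20.9, -2.8, 2.5], [-0.5, -0.3, 8.2]]
    - [[-20.9, -2.8, 4], [-0.5, -0.3, 8.2]]
    - [[-20.9, -2.8, 4], [-0.5, -0.3, 8.2]]
    - [[-20.9, -2.8, 4], [-0.5, -0.3, 8.2]]

```text
clock: 22.12
tcp_pos: [0.5185, -0.2277, 0.0593]
tool_rot: [[-0.055, -0.998, -0.011], [-0.998, 0.055, 0.006], [-0.005, 0.011, -1.0]]
force: [0.8, -0.4, -0.1]
grip_width: 0.0486
```

```bash
python3 - <<'E'
from h import *
p=t2w(FT,(27,42));print(p)
go(*p,.0385,86.9)
T=snap("top","9");S=snap("side","9")
crop(S,240,140,340,220,5,"pics/c9.png")
E
```

```text
[ 0.52262159 -0.2298682 ]
t 22.12 pos [ 0.5185 -0.2277  0.0593] cur th -93.2 F [ 0.8 -0.4 -0.1] w 0.0486 q [ 0.31  0.8   0.08  1.89 -0.14  0.47 -1.13]
shift cm [ 0.2  -0.44  2.07] rot [ 0.6  0.3 -0.1]
```

View pics/c9.png

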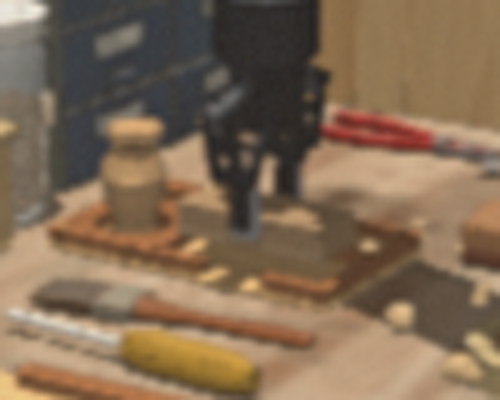

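Call:
drive_tool:
  series:
    - [[0, 0, 0.5], [0, 0, 0]]
    - [[0, 0, 0.5], [0, 0, 0]]
    - [[0, 0, 0.5], [0, 0, 0]]

```text
clock: 22.47
tcp_pos: [0.5199, -0.2277, 0.0558]
tool_rot: [[-0.055, -0.998, -0.007], [-0.999, 0.055, 0.005], [-0.005, 0.007, -1.0]]
force: [-0.1, 0.3, -0.8]
grip_width: 0.0485
```

```bash
python3 - <<'E'
from h import *
p=t2w(FT,(27,42));go(*p,.0385,86.9)
E
```

```text
t 22.47 pos [ 0.5199 -0.2277  0.0558] cur th -93.1 F [-0.1  0.3 -0.8] w 0.0485 q [ 0.31  0.81  0.08  1.89 -0.14  0.46 -1.13]
shift cm [ 0.21 -0.3   1.73] rot [ 0.4  0.3 -0. ]
```

Call:
drive_tool:
  series:
    - [[0.2, -0.25, 0], [0.4, 0.3, 0]]
    - [[0.2, -0.25, 0.8], [0.4, 0.3, 0]]
    - [[0.2, -0.25, 1.4], [0.4, 0.3, 0]]
    - [[0.2, -0.25, 1.4], [0.4, 0.3, 0]]
    - [[0.2, -0.25, 1.4], [0.4, 0.3, 0]]

```text
clock: 22.88
tcp_pos: [0.5216, -0.2293, 0.0408]
tool_rot: [[-0.054, -0.999, -0.002], [-0.999, 0.054, 0.0], [-0.0, 0.002, -1.0]]
force: [-0.2, 0.8, -0.6]
grip_width: 0.0484
```

Call:
drive_tool:
  series:
    - [[0, 0, 0.3], [0, 0, 0]]
    - [[0, 0, 0.3], [0, 0, 0]]
    - [[0, 0, 0.3], [0, 0, 0]]

```text
clock: 23.13
tcp_pos: [0.5224, -0.2297, 0.0387]
tool_rot: [[-0.054, -0.999, 0.0], [-0.999, 0.054, -0.001], [0.001, -0.0, -1.0]]
force: [0.5, 0.1, 0.6]
grip_width: 0.0487
```

Call:
drive_tool:
  series:
    - [[0, 0, 0.05], [0, 0, 0]]
    - [[0, 0, 0.05], [0, 0, 0]]
    - [[0, 0, 0.05], [0, 0, 0]]
    - [[0, 0, 0], [0, 0, 0]]
    - [[0, 0, -1], [0, 0, 0]]
    - [[0, 0, -3.5], [0, 0, 0]]
    - [[0, 0, -7], [0, 0, 0]]
    - [[0, 3, -9], [0, 0, 0]]
    - [[-3, 6, -9], [0, 0, 0]]
    - [[-6, 7, -9], [0, 0, 0]]
    - [[-10, 7, -9], [0, 0, 0]]
  hand: 6.4

```text
clock: 24.05
tcp_pos: [0.4542, -0.1276, 0.1299]
tool_rot: [[-0.061, -0.998, -0.002], [-0.998, 0.061, -0.002], [0.002, 0.002, -1.0]]
force: [1.1, 0.8, -0.6]
grip_width: 0.0643
```

```bash
python3 - <<'E'
from h import *
T=snap("top","10");S=snap("side","10")
a=cv2.resize(S["pixels"][130:210,240:320],None,fx=5,fy=5,interpolation=2)
b=cv2.resize(T["pixels"][115:220,300:405],None,fx=400/105,fy=400/105,interpolation=2)
cv2.imwrite("pics/c10.png",np.hstack([a,b]))
p0=np.array([.6228,-.0506]);p1=np.array([.4204,-.0347])
m=(p0+p1)/2;d=(p1-p0)/np.linalg.norm(p1-p0);print("sd",m,d,np.degrees(np.arctan2(d[1],d[0])),"len",np.linalg.norm(p1-p0))
g=m+d*.042;print("grasp",g)
go(*g,.12,np.degrees(np.arctan2(d[1],d[0]))-90)
E
```

```text
sd [ 0.5216  -0.04265] [-0.99692858  0.07831603] 175.50822236394103 len 0.20302357006022725
grasp [ 0.479729   -0.03936073]
t 24.15 pos [ 0.4577 -0.1186  0.1294] cur th -92.5 F [ 0.4 -0.4 -0.5] w 0.0637 q [ 0.12  0.59  0.11  2.12 -0.15  0.44 -1.26]
shift cm [-8.01 -1.85  0.97] rot [0.1 0.2 1.9]
```

View pics/c10.png

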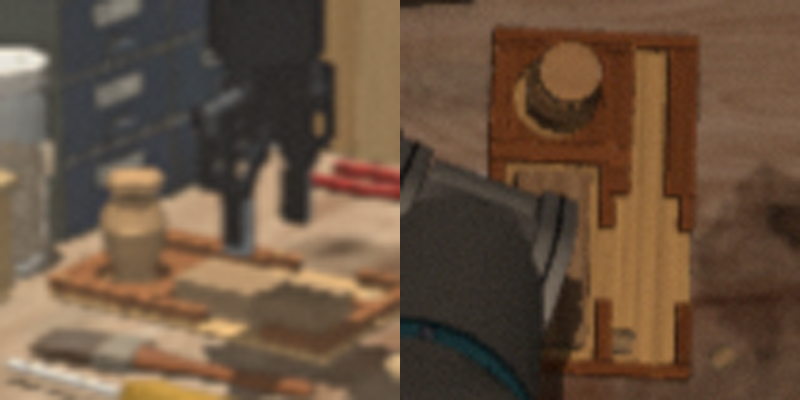

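Call:
drive_tool:
  series:
    - [[-3.5, -0.8, 0], [0, 0, 1]]
    - [[-7, -1.6, 1], [0, 0, 1.9]]
    - [[-8, -1.85, 3], [0, 0, 1.9]]
    - [[-8, -1.85, 6], [0, 0, 1.9]]
    - [[-8, -1.85, 7], [0, 0, 1.9]]
    - [[-8, -1.85, 7], [0, 0, 1.9]]
  hand: 5.0

```text
clock: 24.65
tcp_pos: [0.4791, -0.0472, 0.057]
tool_rot: [[-0.087, -0.996, -0.005], [-0.996, 0.087, -0.0], [0.001, 0.005, -1.0]]
force: [-0.3, -0.4, -0.5]
grip_width: 0.0499
```

```bash
python3 - <<'E'
from h import *
go(.4797,-.0394,.0295,85.5)
E
```

```text
t 24.65 pos [ 0.4791 -0.0472  0.057 ] cur th -95.0 F [-0.3 -0.4 -0.5] w 0.0499 q [-0.02  0.74  0.09  2.12 -0.22  0.29 -1.4 ]
shift cm [-0.79 -0.    2.75] rot [ 0.3 -0.  -0.5]
```

Call:
drive_tool:
  series:
    - [[-0.75, 0, 0], [0.2, 0, -0.5]]
    - [[-0.75, 0, 1], [0.2, 0, -0.5]]
    - [[-0.75, 0, 1], [0.2, 0, -0.5]]
    - [[-0.75, 0, 1], [0.2, 0, -0.5]]

```text
clock: 24.98
tcp_pos: [0.4813, -0.0399, 0.0489]
tool_rot: [[-0.079, -0.997, 0.004], [-0.997, 0.079, -0.001], [0.001, -0.004, -1.0]]
force: [-0.1, -0.3, -0.0]
grip_width: 0.0498
```

```bash
python3 - <<'E'
from h import *
go(.4797,-.0394,.0295,85.5)
E
```

```text
t 24.98 pos [ 0.4813 -0.0399  0.0489] cur th -94.5 F [-0.1 -0.3 -0. ] w 0.0498 q [-0.03  0.76  0.09  2.13 -0.23  0.26 -1.4 ]
shift cm [-0.04  0.17  1.94] rot [-0.2 -0.  -0. ]
```

Call:
drive_tool:
  series:
    - [[0, 0.1, 1], [0, 0, 0]]
    - [[0, 0.1, 1.9], [0, 0, 0]]
    - [[0, 0.1, 1.9], [0, 0, 0]]
    - [[0, 0.1, 1.9], [0, 0, 0]]

```text
clock: 25.32
tcp_pos: [0.4803, -0.0397, 0.0295]
tool_rot: [[-0.079, -0.997, 0.003], [-0.997, 0.079, -0.001], [0.001, -0.003, -1.0]]
force: [0.2, -0.1, 0.4]
grip_width: 0.05
```

Call:
drive_tool:
  series:
    - [[0, 0, 0], [0, 0, 0]]
    - [[0, 0, 0], [0, 0, 0]]
    - [[0, 0, 0], [0, 0, 0]]
    - [[0, 0, 0], [0, 0, 0]]
    - [[0, 0, 0], [0, 0, 0]]
    - [[0, 0, 0], [0, 0, 0]]
  hand: 1.2

```text
clock: 25.82
tcp_pos: [0.4806, -0.0396, 0.0303]
tool_rot: [[-0.079, -0.997, 0.004], [-0.997, 0.079, -0.0], [0.0, -0.004, -1.0]]
force: [-1.1, -0.2, 6.3]
grip_width: 0.0251
```

Call:
drive_tool:
  series:
    - [[0, 0, -2], [0, 0, 0]]
    - [[0, 0, -5], [0, 0, 0]]
    - [[0, 0, -9], [0, 0, 0]]
    - [[0, 0, -12], [0, 0, 0]]
    - [[0, 0, -12.5], [0, 0, 0]]
    - [[0, 0, -12.5], [0, 0, 0]]

```text
clock: 26.32
tcp_pos: [0.4812, -0.0394, 0.1565]
tool_rot: [[-0.078, -0.997, 0.008], [-0.997, 0.078, -0.001], [0.0, -0.008, -1.0]]
force: [-0.4, -0.5, -1.2]
grip_width: 0.0252
```

```bash
python3 - <<'E'
from h import *
p=t2w(FT,(-39,42));print(p);go(*p,.155,86.9)
S=snap("side","11")
crop(S,190,120,310,220,6,"pics/c11.png")
E
```

```text
[ 0.51905239 -0.29577162]
t 26.32 pos [ 0.4812 -0.0394  0.1565] cur th -94.5 F [-0.4 -0.5 -1.2] w 0.0252 q [-0.24  0.58  0.39  2.09 -0.42  0.54 -1.2 ]
shift cm [25.26 -5.78  0.2 ] rot [-0.5 -0.  -1.4]
```

View pics/c11.png

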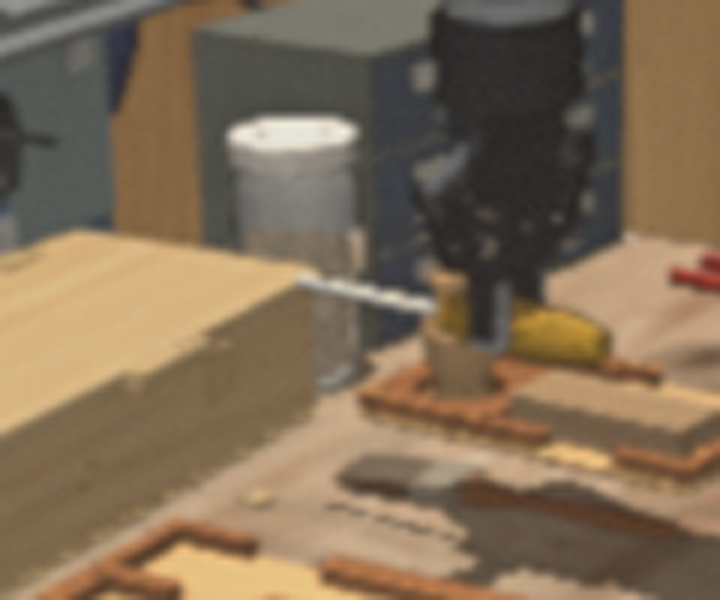

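Call:
drive_tool:
  series:
    - [[3, -0.5, 0], [0, 0, 0]]
    - [[6.5, -1.2, 0], [0, 0, -0.4]]
    - [[10, -2, 0], [0, 0, -0.8]]
    - [[14, -3, 0], [0, 0, -1.4]]
    - [[18, -4, 0], [0, 0, -1.4]]
    - [[21.5, -5, 0], [0, 0, -1.4]]
    - [[24.2, -5.6, 0], [-0.5, 0, -1.4]]
    - [[25.3, -5.8, 0], [-0.5, 0, -1.4]]
    - [[25.3, -5.8, 2], [-0.5, 0, -1.4]]
    - [[25.3, -5.8, 5.5], [-0.5, 0, -1.4]]
    - [[25.3, -5.8, 8], [-0.5, 0, -1.4]]
    - [[25.3, -5.8, 8], [-0.5, 0, -1.4]]

```text
clock: 27.37
tcp_pos: [0.5139, -0.2926, 0.0683]
tool_rot: [[-0.054, -0.998, -0.016], [-0.999, 0.054, 0.007], [-0.007, 0.017, -1.0]]
force: [-1.5, 0.3, -0.8]
grip_width: 0.0256
```

Call:
drive_tool:
  series:
    - [[0, 0, 0.5], [0, 0, 0]]
    - [[0, 0, 0.5], [0, 0, 0]]
    - [[0, 0, 0.5], [0, 0, 0]]

```text
clock: 27.62
tcp_pos: [0.5186, -0.2964, 0.0707]
tool_rot: [[-0.054, -0.999, -0.004], [-0.999, 0.054, -0.001], [0.001, 0.004, -1.0]]
force: [-0.2, 1.0, -0.7]
grip_width: 0.0253
```

```bash
python3 - <<'E'
from h import *
p=t2w(FT,(-39,42));print(p);go(*p,.036,86.9)
S=snap("side","12");T=snap("top","12")
a=cv2.resize(S["pixels"][130:210,240:320],None,fx=5,fy=5,interpolation=2)
b=cv2.resize(T["pixels"][115:220,300:405],None,fx=400/105,fy=400/105,interpolation=2)
cv2.imwrite("pics/c12.png",np.hstack([a,b]))
E
```

```text
[ 0.51905239 -0.29577162]
t 27.62 pos [ 0.5186 -0.2964  0.0707] cur th -93.1 F [-0.2  1.  -0.7] w 0.0253 q [ 0.29  0.83  0.29  1.81 -0.4   0.57 -0.79]
shift cm [-0.07 -0.06  3.47] rot [ 0.2 -0.1  0. ]
```

View pics/c12.png

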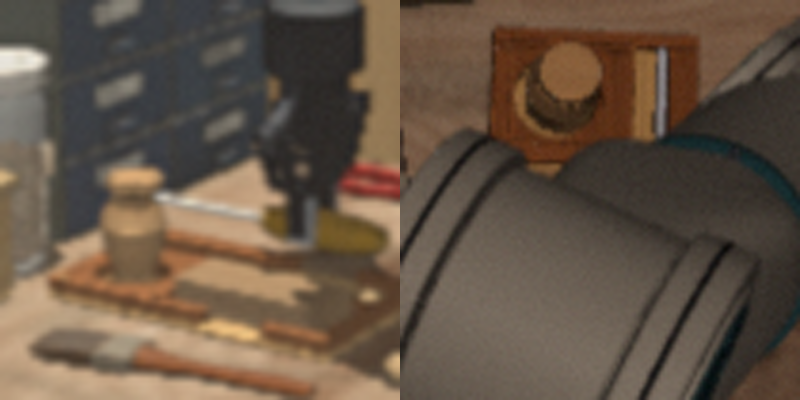

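```bash
python3 - <<'E'
from h import *
T=load("top12")
for v in (48,90,130):
  q=plane(T,[[(662-400)/3.81+300-.4,v/3.81+115-.4]],.055)[0];print(q,w2t(FT,q))
E
```

```text
[ 0.6600821  -0.30355416  0.055     ] [-39.14443547 -99.24421312]
[ 0.63126139 -0.3026349   0.055     ] [-39.78510439 -70.41596005]
[ 0.60395041 -0.30176379  0.055     ] [-40.39221273 -43.09783563]
```

Call:
drive_tool:
  series:
    - [[-0.07, 0, 1], [0.2, 0, 0]]
    - [[-0.07, 0, 2.2], [0.2, 0, 0]]
    - [[-0.07, 0, 3], [0.2, 0, 0]]
    - [[-0.07, 0, 3.2], [0.2, 0, 0]]
    - [[-0.07, 0, 3.2], [0.2, 0, 0]]
    - [[-0.07, 0, 3.2], [0.2, 0, 0]]

```text
clock: 28.22
tcp_pos: [0.5176, -0.2955, 0.0372]
tool_rot: [[-0.054, -0.999, -0.003], [-0.999, 0.054, -0.0], [0.0, 0.003, -1.0]]
force: [0.6, -0.2, -0.4]
grip_width: 0.0255
```

Call:
drive_tool:
  series:
    - [[0, 0, 0.2], [0, 0, 0]]
    - [[0, 0, 0.2], [0, 0, 0]]
    - [[0, 0, 0.2], [0, 0, 0]]

```text
clock: 28.47
tcp_pos: [0.5179, -0.2958, 0.0363]
tool_rot: [[-0.054, -0.999, -0.002], [-0.999, 0.054, -0.001], [0.001, 0.002, -1.0]]
force: [-1.5, -0.1, 4.9]
grip_width: 0.0255
```

Call:
drive_tool:
  series:
    - [[0, 0, 0], [0, 0, 0]]
    - [[0, 0, 0], [0, 0, 0]]
    - [[0, 0, 0], [0, 0, 0]]
    - [[0, 0, 0], [0, 0, 0]]
    - [[0, 0, -1], [0, 0, 0]]
    - [[0, 0, -3.5], [0, 0, 0]]
    - [[0, 0, -7], [0, 0, 0]]
    - [[0, 3, -9], [0, 0, 0]]
    - [[2, 7, -9], [0, 0, 0]]
    - [[3, 11, -9], [0, 0, 0]]
    - [[4, 15, -9], [0, 0, 0]]
    - [[4.5, 16.4, -9], [0, 0, -4]]
  hand: 4.0

```text
clock: 29.47
tcp_pos: [0.3455, -0.3321, 0.1271]
tool_rot: [[0.011, -1.0, -0.006], [-1.0, -0.011, 0.0], [-0.0, 0.006, -1.0]]
force: [-0.6, 0.7, -0.4]
grip_width: 0.0399
```

Call:
drive_tool:
  series:
    - [[0, 0, 0], [0, 0, 0]]
    - [[0, 0, 0], [0, 0, 0]]
    - [[0, 0, 0], [0, 0, 0]]
  hand: 8.2

```text
clock: 29.72
tcp_pos: [0.3533, -0.3318, 0.1267]
tool_rot: [[0.016, -1.0, -0.0], [-1.0, -0.016, -0.001], [0.001, 0.0, -1.0]]
force: [-0.6, 0.5, -0.1]
grip_width: 0.0746
```

```bash
python3 - <<'E'
from h import *
go(.3542,-.3433,.06,-88.7)
S=snap("side","13");T=snap("top","13")
a=cv2.resize(S["pixels"][130:210,240:320],None,fx=5,fy=5,interpolation=2)
b=cv2.resize(T["pixels"][115:220,300:405],None,fx=400/105,fy=400/105,interpolation=2)
cv2.imwrite("pics/c13.png",np.hstack([a,b]))
E
```

```text
t 29.72 pos [ 0.3533 -0.3318  0.1267] cur th -89.1 F [-0.6  0.5 -0.1] w 0.0746 q [ 0.52  0.62  0.26  2.09 -0.34  0.46 -0.52]
shift cm [ 1.15 -0.08  6.67] rot [ 0.  -0.1 -0.4]
```

View pics/c13.png

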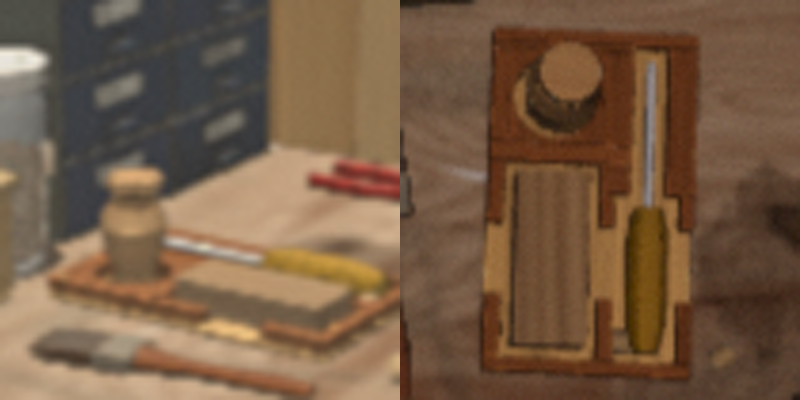

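Call:
drive_tool:
  series:
    - [[1.15, -0.08, 1], [0, 0, -0.4]]
    - [[1.15, -0.08, 4], [0, 0, -0.4]]
    - [[1.15, -0.08, 7], [0, 0, -0.4]]
    - [[1.15, -0.08, 8.5], [0, 0, -0.4]]
    - [[1.15, -0.08, 8.5], [0, 0, -0.4]]
    - [[1.15, -0.08, 8.5], [0, 0, -0.4]]

```text
clock: 30.32
tcp_pos: [0.3532, -0.3424, 0.0406]
tool_rot: [[0.024, -1.0, -0.003], [-1.0, -0.024, 0.001], [-0.001, 0.003, -1.0]]
force: [0.0, -1.0, -0.2]
grip_width: 0.0821
```

```bash
python3 - <<'E'
from h import *
go(.3542,-.3433,.032,-88.7)
E
```

```text
t 30.32 pos [ 0.3532 -0.3424  0.0406] cur th -88.6 F [ 0.  -1.  -0.2] w 0.0821 q [ 0.61  0.79  0.15  2.1  -0.39  0.28 -0.45]
shift cm [ 0.09 -0.1   0.86] rot [0.2 0.  0.1]
```

Call:
drive_tool:
  series:
    - [[0, -0.1, 0.8], [0, 0, 0]]
    - [[0, -0.1, 0.8], [0, 0, 0]]
    - [[0, -0.1, 0.8], [0, 0, 0]]

```text
clock: 30.57
tcp_pos: [0.3543, -0.3432, 0.0338]
tool_rot: [[0.023, -1.0, -0.001], [-1.0, -0.023, -0.001], [0.001, 0.001, -1.0]]
force: [-0.0, 0.0, -0.3]
grip_width: 0.082
```

Call:
drive_tool:
  series:
    - [[0, 0, 0], [0, 0, 0]]
    - [[0, 0, 0], [0, 0, 0]]
    - [[0, 0, 0], [0, 0, 0]]
    - [[0, 0, 0], [0, 0, 0]]
    - [[0, 0, 0], [0, 0, 0]]
    - [[0, 0, 0], [0, 0, 0]]
  hand: 4.5

```text
clock: 31.07
tcp_pos: [0.3541, -0.3435, 0.0342]
tool_rot: [[0.023, -1.0, -0.001], [-1.0, -0.023, -0.002], [0.002, 0.001, -1.0]]
force: [-1.0, 0.8, 6.5]
grip_width: 0.0608
```

Call:
drive_tool:
  series:
    - [[0, 0, -2], [0, 0, 0]]
    - [[0, 0, -5], [0, 0, 0]]
    - [[0, 0, -9], [0, 0, 0]]
    - [[0, 0, -12], [0, 0, 0]]
    - [[0, 0, -12.5], [0, 0, 0]]
    - [[0, 0, -12.5], [0, 0, 0]]

```text
clock: 31.57
tcp_pos: [0.355, -0.3439, 0.1604]
tool_rot: [[0.023, -1.0, 0.002], [-1.0, -0.023, -0.004], [0.004, -0.002, -1.0]]
force: [-0.6, -0.7, -1.7]
grip_width: 0.0611
```

```bash
python3 - <<'E'
from h import *
p=t2w(FI,(-35.5,39.5));print(p);go(*p,.155,90.2)
S=snap("side","14")
crop(S,250,120,370,220,5,"pics/c14.png")
E
```

```text
[0.57867584 0.13813766]
t 31.57 pos [ 0.355  -0.3439  0.1604] cur th -88.7 F [-0.6 -0.7 -1.7] w 0.0611 q [ 0.5   0.57  0.31  2.05 -0.32  0.56 -0.52]
shift cm [-47.68 -23.45   0.41] rot [-0.1 -0.2  1.1]
```

View pics/c14.png

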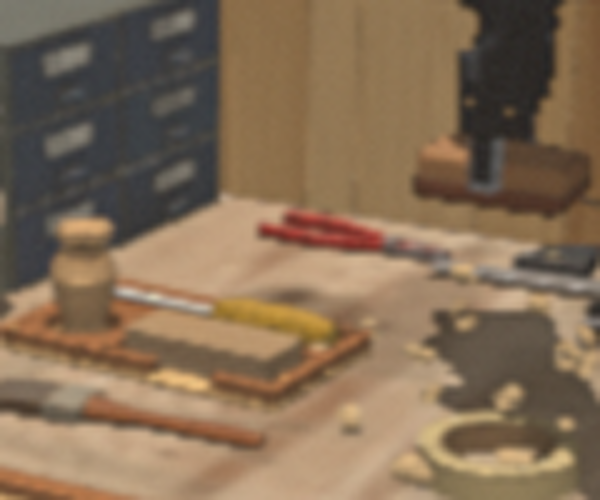

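Call:
drive_tool:
  series:
    - [[-2, -1, 0], [0, 0, 0]]
    - [[-5.5, -2.7, 0], [0, 0, 0]]
    - [[-9, -4.4, 0], [0, 0, 0]]
    - [[-12.5, -6.1, 0], [0, 0, 0.5]]
    - [[-16, -7.9, 0], [0, 0, 1.1]]
    - [[-19.5, -9.6, 0], [0, 0, 1.1]]
    - [[-23, -11.3, 0], [0, 0, 1.1]]
    - [[-26.5, -13, 0], [0, 0, 1.1]]
    - [[-30, -14.8, 0], [0, 0, 1.1]]
    - [[-33.5, -16.5, 0], [0, 0, 1.1]]
    - [[-37, -18.2, 0], [0, 0, 1.1]]
    - [[-40.5, -20, 0], [0, 0, 1.1]]

```text
clock: 32.62
tcp_pos: [0.5437, 0.0683, 0.1554]
tool_rot: [[0.003, -1.0, -0.006], [-1.0, -0.003, -0.001], [0.001, 0.006, -1.0]]
force: [0.3, -0.0, -0.9]
grip_width: 0.0611
```

Call:
drive_tool:
  series:
    - [[-3, -1.5, 0], [0, 0, 0]]
    - [[-6, -2.9, 0], [0, 0, 0]]
    - [[-7.2, -3.45, 1], [0, 0, 0]]
    - [[-7.2, -3.45, 4], [0, 0, 0]]
    - [[-7.2, -3.45, 7], [0, 0, 0]]
    - [[-7.2, -3.45, 9], [0, 0, 0]]
    - [[-7.2, -3.45, 9], [0, 0, 0]]
    - [[-7.2, -3.45, 9], [0, 0, 0]]
    - [[-7.2, -3.45, 9], [0, 0, 0]]

```text
clock: 33.37
tcp_pos: [0.579, 0.1377, 0.0676]
tool_rot: [[0.002, -1.0, -0.002], [-1.0, -0.002, -0.001], [0.001, 0.002, -1.0]]
force: [0.3, 0.4, 0.1]
grip_width: 0.0607
```

```bash
python3 - <<'E'
from h import *
p=t2w(FI,(-35.5,39.5));go(*p,.0405,90.2)
S=snap("side","15");T=snap("top","15")
a=cv2.resize(S["pixels"][165:265,180:280],None,fx=4,fy=4,interpolation=2)
b=cv2.resize(T["pixels"][125:230,165:270],None,fx=400/105,fy=400/105,interpolation=2)
cv2.imwrite("pics/c15.png",np.hstack([a,b]))
E
```

```text
t 33.37 pos [0.579  0.1377 0.0676] cur th -89.9 F [0.3 0.4 0.1] w 0.0607 q [-0.5   0.84  0.35  1.82 -0.49  0.57 -1.4 ]
shift cm [-0.05  0.02  2.71] rot [ 0.1 -0.1 -0.1]
```

View pics/c15.png

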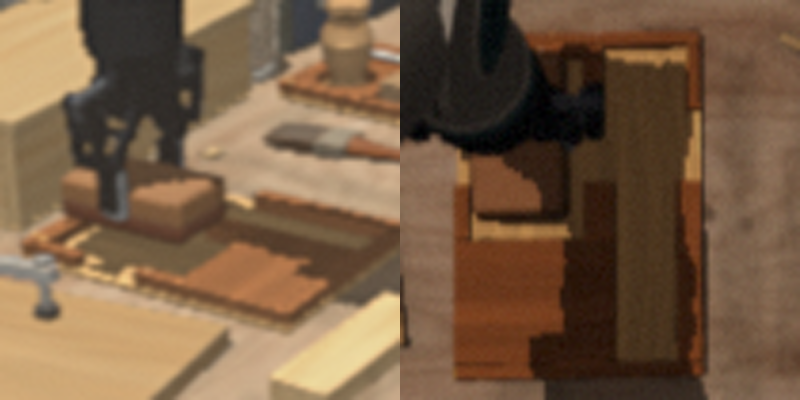

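Call:
drive_tool:
  series:
    - [[-0.05, 0, 1], [0, 0, 0]]
    - [[-0.05, 0, 2], [0, 0, 0]]
    - [[-0.05, 0, 2.5], [0, 0, 0]]
    - [[-0.05, 0, 2.5], [0, 0, 0]]
    - [[-0.05, 0, 2.5], [0, 0, 0]]

```text
clock: 33.88
tcp_pos: [0.5784, 0.1388, 0.042]
tool_rot: [[0.003, -1.0, -0.003], [-1.0, -0.003, -0.001], [0.001, 0.003, -1.0]]
force: [0.6, 0.3, 0.2]
grip_width: 0.0606
```

Call:
drive_tool:
  series:
    - [[0, 0, 0.2], [0, 0, 0]]
    - [[0, 0, 0.2], [0, 0, 0]]
    - [[0, 0, 0.2], [0, 0, 0]]

```text
clock: 34.13
tcp_pos: [0.5789, 0.1389, 0.0406]
tool_rot: [[0.003, -1.0, -0.002], [-1.0, -0.003, -0.0], [0.0, 0.002, -1.0]]
force: [-0.2, 0.1, -0.3]
grip_width: 0.061
```

Call:
drive_tool:
  series:
    - [[0, 0, 0.1], [0, 0, 0]]
    - [[0, 0, 0.1], [0, 0, 0]]
    - [[0, 0, 0.1], [0, 0, 0]]
    - [[0, 0, 0.1], [0, 0, 0]]
    - [[0, 0, -1], [0, 0, 0]]
    - [[0, 0, -3.5], [0, 0, 0]]
    - [[0, 0, -7], [0, 0, 0]]
    - [[3, 0, -9], [0, 0, 0]]
    - [[7, 0.2, -9], [0, 0, -1]]
    - [[11, 0.4, -9], [0, 0, -2.5]]
    - [[15, 0.6, -9], [0, 0, -4]]
    - [[19, 0.8, -9], [0, 0, -5]]
  hand: 7.4

```text
clock: 35.13
tcp_pos: [0.5715, -0.0527, 0.1319]
tool_rot: [[0.092, -0.996, -0.001], [-0.996, -0.092, -0.001], [0.0, 0.001, -1.0]]
force: [1.2, -0.1, -0.1]
grip_width: 0.0742
```

Call:
drive_tool:
  series:
    - [[3, 0.1, 0], [0, 0, 0]]
    - [[6.2, 0.2, 0], [0, 0, 0]]
    - [[6.2, 0.2, 2], [0, 0, 0]]
    - [[6.2, 0.2, 4], [0, 0, 0]]
    - [[6.2, 0.2, 4], [0, 0, 0]]
    - [[6.2, 0.2, 4], [0, 0, 0]]
  hand: 6.2

```text
clock: 35.63
tcp_pos: [0.5745, -0.1128, 0.0906]
tool_rot: [[0.09, -0.996, -0.004], [-0.996, -0.09, 0.0], [-0.0, 0.004, -1.0]]
force: [0.5, -0.4, 0.5]
grip_width: 0.0621
```

```bash
python3 - <<'E'
from h import *
go(.5683,-.1138,.0275,-84.6)
S=snap("side","16");T=snap("top","16")
a=cv2.resize(S["pixels"][160:260,180:280],None,fx=4,fy=4,interpolation=2)
b=cv2.resize(T["pixels"][125:230,165:270],None,fx=400/105,fy=400/105,interpolation=2)
cv2.imwrite("pics/c16.png",np.hstack([a,b]))
E
```

```text
t 35.63 pos [ 0.5745 -0.1128  0.0906] cur th -84.8 F [ 0.5 -0.4  0.5] w 0.0621 q [-0.04  0.79  0.31  1.83 -0.39  0.59 -0.97]
shift cm [0.05 0.6  6.32] rot [ 0.2  0.  -0.2]
```

View pics/c16.png

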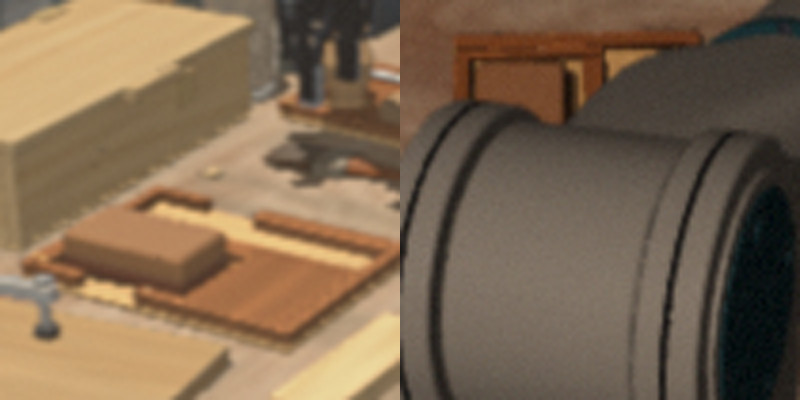

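Call:
drive_tool:
  series:
    - [[0.05, 0.55, 2], [0.2, 0, -0.2]]
    - [[0.05, 0.55, 4.5], [0.2, 0, -0.2]]
    - [[0.05, 0.55, 5.6], [0.2, 0, -0.2]]
    - [[0.05, 0.55, 6.2], [0.2, 0, -0.2]]
    - [[0.05, 0.55, 6.2], [0.2, 0, -0.2]]
    - [[0.05, 0.55, 6.2], [0.2, 0, -0.2]]

```text
clock: 36.23
tcp_pos: [0.5702, -0.114, 0.0294]
tool_rot: [[0.094, -0.996, 0.002], [-0.996, -0.094, -0.0], [0.001, -0.002, -1.0]]
force: [0.1, 0.3, 0.5]
grip_width: 0.0618
```

Call:
drive_tool:
  series:
    - [[0, 0, 0], [0, 0, 0]]
    - [[0, 0, 0], [0, 0, 0]]
    - [[0, 0, 0], [0, 0, 0]]
    - [[0, 0, 0], [0, 0, 0]]
    - [[0, 0, 0], [0, 0, 0]]
    - [[0, 0, 0], [0, 0, 0]]
  hand: 2.5

```text
clock: 36.73
tcp_pos: [0.5705, -0.1143, 0.03]
tool_rot: [[0.094, -0.996, 0.004], [-0.996, -0.094, -0.0], [0.001, -0.004, -1.0]]
force: [-0.5, 0.4, 6.7]
grip_width: 0.0401
```

Call:
drive_tool:
  series:
    - [[0, 0, -2], [0, 0, 0]]
    - [[0, 0, -5], [0, 0, 0]]
    - [[0, 0, -9], [0, 0, 0]]
    - [[0, 0, -10], [0, 0, 0]]
    - [[0, 0, -10], [0, 0, 0]]

```text
clock: 37.15
tcp_pos: [0.5719, -0.1147, 0.1325]
tool_rot: [[0.094, -0.996, 0.009], [-0.996, -0.094, -0.001], [0.002, -0.009, -1.0]]
force: [0.3, 0.2, -1.8]
grip_width: 0.0404
```

```bash
python3 - <<'E'
from h import *
p=t2w(FI,(46.5,41.5));print(p);go(*p,.13,90.2)
S=snap("side","17")
crop(S,180,120,300,220,5,"pics/c17.png")
E
```

```text
[0.58096206 0.05614515]
t 37.15 pos [ 0.5719 -0.1147  0.1325] cur th -84.6 F [ 0.3  0.2 -1.8] w 0.0404 q [-0.06  0.72  0.34  1.83 -0.37  0.64 -0.98]
shift cm [-16.92  -2.5    0.23] rot [-0.5 -0.1  5.2]
```

View pics/c17.png

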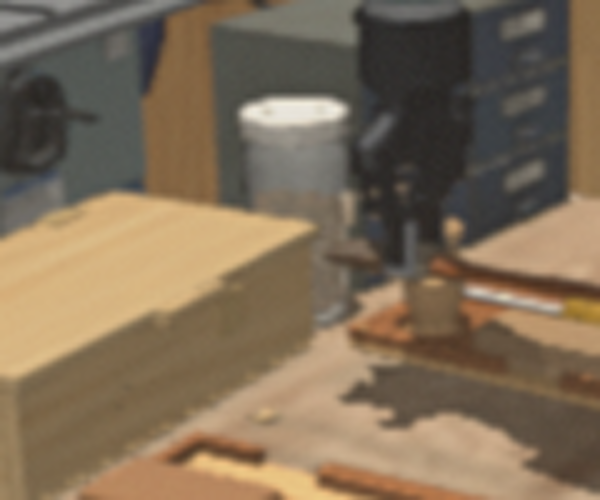

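Call:
drive_tool:
  series:
    - [[-3, -0.3, 0], [0, 0, 1]]
    - [[-6.5, -1, 0], [0, 0, 3]]
    - [[-10, -1.6, 0], [0, 0, 5.2]]
    - [[-13.5, -2.2, 0], [0, 0, 5.2]]
    - [[-16, -2.5, 0], [-0.5, 0, 5.2]]
    - [[-16.9, -2.5, 1], [-0.5, 0, 5.2]]
    - [[-16.9, -2.5, 4], [-0.5, 0, 5.2]]
    - [[-16.9, -2.5, 6.5], [-0.5, 0, 5.2]]
    - [[-16.9, -2.5, 6.5], [-0.5, 0, 5.2]]
    - [[-16.9, -2.5, 6.5], [-0.5, 0, 5.2]]
    - [[-16.9, -2.5, 6.5], [-0.5, 0, 5.2]]

```text
clock: 38.12
tcp_pos: [0.5786, 0.0554, 0.0638]
tool_rot: [[0.002, -1.0, -0.007], [-1.0, -0.002, -0.001], [0.001, 0.007, -1.0]]
force: [0.1, 0.1, -0.2]
grip_width: 0.0405
```

```bash
python3 - <<'E'
from h import *
p=t2w(FI,(46.5,41.5));go(*p,.036,90.2)
S=snap("side","18");T=snap("top","18")
a=cv2.resize(S["pixels"][160:260,190:290],None,fx=4,fy=4,interpolation=2)
b=cv2.resize(T["pixels"][125:230,165:270],None,fx=400/105,fy=400/105,interpolation=2)
cv2.imwrite("pics/c18.png",np.hstack([a,b]))
E
```

```text
t 38.12 pos [0.5786 0.0554 0.0638] cur th -89.9 F [ 0.1  0.1 -0.2] w 0.0405 q [-0.35  0.83  0.33  1.85 -0.48  0.55 -1.27]
shift cm [-0.07 -0.25  2.78] rot [ 0.4 -0.1 -0.1]
```

View pics/c18.png

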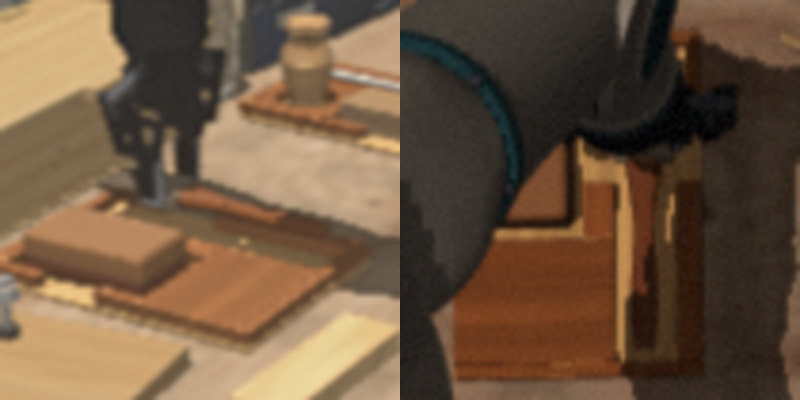

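Call:
drive_tool:
  series:
    - [[-0.05, -0.2, 1], [0.3, 0, 0]]
    - [[-0.05, -0.2, 2], [0.3, 0, 0]]
    - [[-0.05, -0.2, 2.4], [0.3, 0, 0]]
    - [[-0.05, -0.2, 2.4], [0.3, 0, 0]]
    - [[-0.05, -0.2, 2.4], [0.3, 0, 0]]

```text
clock: 38.63
tcp_pos: [0.5799, 0.057, 0.0391]
tool_rot: [[0.003, -1.0, -0.003], [-1.0, -0.003, -0.001], [0.001, 0.003, -1.0]]
force: [-0.1, -0.4, 0.1]
grip_width: 0.0398
```

```bash
python3 - <<'E'
from h import *
p=t2w(FI,(46.5,41.5));go(*p,.036,90.2)
S=snap("side","19")
crop(S,190,160,290,260,6,"pics/c19.png")
T=load("top18")
e=[(645,165),(643,340)]
print([w2t(FI,plane(T,[[(u-400)/3.81+165-.4,v/3.81+125-.4]],.04)[0]).round(1) for u,v in e])
E
```

```text
t 38.63 pos [0.5799 0.057  0.0391] cur th -89.8 F [-0.1 -0.4  0.1] w 0.0398 q [-0.34  0.87  0.3   1.86 -0.5   0.5  -1.25]
shift cm [ 0.09 -0.1   0.31] rot [ 0.2 -0.  -0. ]
[array([47.5, 21.5]), array([ 45.8, -97.1])]
```

View pics/c19.png

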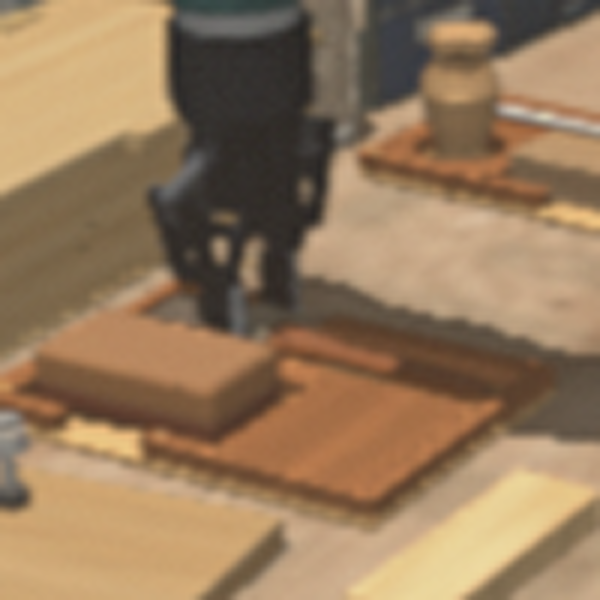

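Brush is down between the ribs; last 3 mm.

Call:
drive_tool:
  series:
    - [[0.05, 0, 0.3], [0, 0, 0]]
    - [[0.05, 0, 0.35], [0, 0, 0]]
    - [[0.05, 0, 0.35], [0, 0, 0]]
    - [[0.05, 0, 0.35], [0, 0, 0]]

```text
clock: 39.02
tcp_pos: [0.5804, 0.0566, 0.0362]
tool_rot: [[0.003, -1.0, -0.002], [-1.0, -0.003, -0.0], [0.0, 0.002, -1.0]]
force: [0.6, 0.5, 0.4]
grip_width: 0.0403
```

Call:
drive_tool:
  series:
    - [[0, 0, 0.05], [0, 0, 0]]
    - [[0, 0, 0.05], [0, 0, 0]]
    - [[0, 0, 0.05], [0, 0, 0]]
    - [[0, 0, 0.05], [0, 0, 0]]
    - [[0, 0, -1], [0, 0, 0]]
    - [[0, 0, -3.5], [0, 0, 0]]
    - [[0, 0, -7], [0, 0, 0]]
    - [[0, 0, -11], [0, 0, 0]]
    - [[3, 0.5, -14], [0, 0, 0]]
    - [[7, 2, -15], [0, 0, 0]]
    - [[11, 4, -15], [0, 0, 0]]
    - [[15, 6, -15], [0, 0, 0]]
  hand: 5.4

```text
clock: 40.02
tcp_pos: [0.5253, -0.0867, 0.1884]
tool_rot: [[0.005, -1.0, 0.002], [-1.0, -0.005, -0.001], [0.001, -0.002, -1.0]]
force: [0.6, -0.4, -0.8]
grip_width: 0.0541
```

Call:
drive_tool:
  series:
    - [[4, 1.5, 0], [0, 0, 0]]
    - [[8, 3, 0], [0, 0, 0]]
    - [[12, 4.5, 0], [0, 0, 0]]
    - [[16, 6, 0], [0, 0, 0]]
    - [[20, 7, 0], [0, 0, 0]]
    - [[24, 8, 0], [0, 0, 0]]
    - [[28, 9, 0], [0, 0, 0]]
    - [[32, 10, 0], [0, 0, 0]]
    - [[32, 10, 0], [0, 0, 0]]
    - [[32, 10, 0], [0, 0, 0]]

```text
clock: 40.85
tcp_pos: [0.424, -0.4094, 0.1876]
tool_rot: [[-0.003, -1.0, -0.002], [-1.0, 0.003, -0.003], [0.003, 0.002, -1.0]]
force: [0.2, 0.6, -0.2]
grip_width: 0.0534
```

```bash
python3 - <<'E'
from h import *
S=snap("side","20");T=snap("top","20")
a=cv2.resize(S["pixels"][155:265,170:330],None,fx=5,fy=5,interpolation=2)
cv2.imwrite("pics/c20.png",a)
crop(T,100,115,390,275,2.75,"pics/c20t.png")
go(.4,-.3,.2,0)
E
```

```text
t 40.95 pos [ 0.4264 -0.4047  0.1869] cur th -89.8 F [ 0.3  0.4 -1. ] w 0.0541 q [ 0.47  0.65  0.38  1.77 -0.33  0.78 -0.55]
shift cm [-10.48   2.61  -1.3 ] rot [  0.    0.1 -89.8]
```

View pics/c20.png

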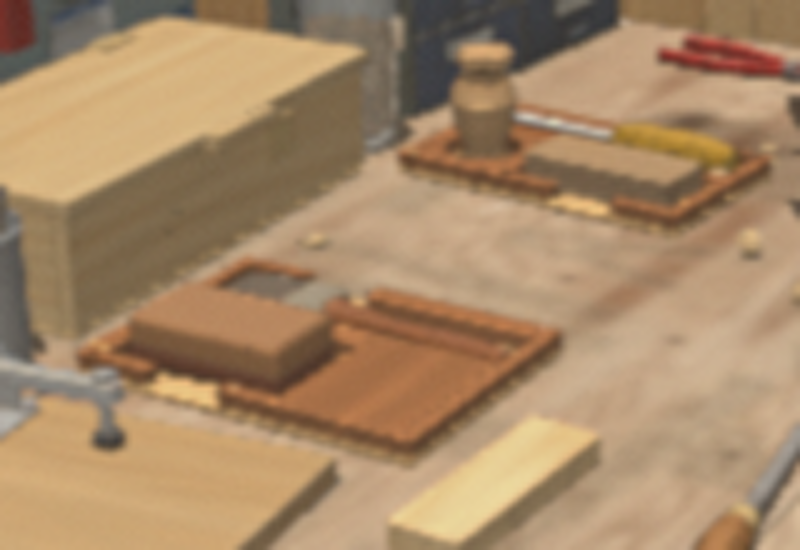

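View pics/c20t.png

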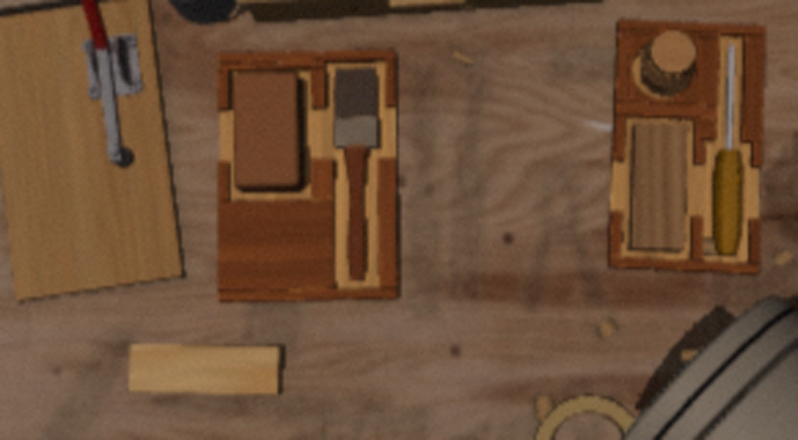

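```bash
python3 - <<'E'
from h import *
T=load("top20")
print("foot top tray",w2t(FT,plane(T,[[671/2.75+100-.3,52/2.75+115-.3]],.092)[0]))
a=load("top0")["pixels"][235:265,140:210].astype(int);b=T["pixels"][235:265,140:210].astype(int);print("offcut diff",abs(a-b).mean(),abs(a-b).max())
from workcell import job_done,observe
print(observe()["joint_velocities"].round(3));print(job_done())
E
```

```text
foot top tray [ 28.54301462 -69.88206803]
offcut diff 4.612063492063492 83
[-0.032 -0.002 -0.018  0.009 -0.001 -0.002 -0.   ]
the job is handed in; nothing more can be done
None
```

Both kits are made up and the job is handed in at about 41 s of the 131 s limit. The foot, corner block and screwdriver are in the foot-fitting tray. The sanding block and brush are in the finishing tray.

**Last checks:**
- In the final side and top pictures all five pieces lie inside their own cut-outs, with the arm clear of everything.
- At release, each tool height matched the seated height to within about 1 mm. I have no direct measurement of how deep each piece sits.
- The centre of the foot's top is about 2.6 mm from the socket centre, within its play, and the foot stands upright.

**Less certain or imperfect:**
- **Pale offcut:** it was never touched and looks unmoved in the pictures. My before/after pixel comparison did not settle it: the mean difference was 4.6 and the largest 83. I put that down to noise and shadow but did not check further.
- **Grey patch in the screwdriver cut-out:** early on I probed it with closed fingertips, thinking it was a loose object. There was nothing solid there.
- **Forces while probing:** the fingertips pressed on the foot tray at up to about 83 N at the wrist, under the 120 N limit. I took this to be the fingertips only, not the gripper body, which has a 40 N limit.

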